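# Put the mixed-up kit parts back into their own plates

### The arm

A 7-joint arm with a two-finger parallel gripper is mounted at the origin on a cart in front of the work surface, level with it; the furniture and walls round the work are solid. World frame = base frame: x ahead of the robot, y to its left, z up, the work surface at z = 0. Lengths are in m, angles in rad, forces in N, time in s.
With the tool pointing down it reaches from about 0.425 to 0.95 m from the base axis. Payload 4.7 kg.
Tool frame: the origin (TCP) lies at the very end of the fingers, on their centre line; the grasp point (between the pads) lies 19 mm behind it; z points along the fingers, x is the direction in which the jaws open and shut, and the axes are right-handed (so a half turn about z gives the same grasp; the last joint's range is limited). The gripper opens to 85 mm and grips with 20 to 120 N. Pads are 22 mm wide; open, the fingers measure 114 mm over their backs; the gripper's body (76 mm by 85 mm) begins 54 mm behind the grasp point. The pads swing forward as they close: fully open they stand 13 mm farther back than shut.
Start: joints at [-1.172, 0.469, -0.049, 1.532, 0.024, 1.141, -0.082], TCP at [0.28, 0.614, 0.198] pointing down, gripper open.
Joint ranges: [-2.59, 2.59], [-0.33, 1.99], [-1.39, 1.29], [0.1, 2.45], [-1.04, 4.18], [0.21, 1.99], [-2.66, 2.66]. Speed limits (rad/s): [2.57, 2.57, 3.14, 3.14, 3.14, 3.14, 3.14].

### API

Orientations are given as a unit quaternion [w, x, y, z].
In Python, from bench import manip, eyes, ticket gives the robot as it stands.
- The arm moves only by the tool drive_tool, never from a script. Its argument "motion" is a list of rows, each a list of 3 entries, a list of its own where there are three numbers: the shift along the tool's x, y, z in units of 50 mm (1.0 is 50 mm), then the turn about the tool's z in units of 8 degrees (1.0 is 8 degrees), then the finger opening in mm, from 0 to 85.4. In form: [[[dx, dy, dz], yaw, grip], ...]. A call has 1 to 12 rows; each row is the pose to reach, as a shift and turn from the pose commanded when the call began, along the tool's axes at that moment; what a row does not reach only later rows make up. A row lasts 1/8 s, in which the tool goes at most 62.5 mm and 10.7 degrees, less where a joint would pass 70% of its speed; a pose out of reach is approached as far as the arm can. A call with a gripper value outside its range is refused whole. The fingers move at their own pace and stop on an object; "squeeze" is the grip in N (left out, the last holds). Time passes only in rows, so rows that repeat a pose let the fingers close. It gives the time, the measured TCP pose, the force and the opening at its end, in the units of the state.
- manip.state(): the state, without advancing time (a new reading comes with each control period).
- eyes.get_image(name): name is "scene" or "top"; returns a dict with "color" (420x560x3 uint8, blue, green, red), "camera_matrix" (3x3 intrinsics, pixels), "camera_from_world" (4x4, takes a point from world to camera coordinates). Camera axes: x right, y down, z forward; pixel columns grow to the right and rows downward; lengths in m; the calibration is good to about 2 mm. A picture is of the moment at which its call begins. There is no depth.
- ticket.hand_in(): hands the job in, once; it reports no verdict.
The state is a dict: "time_s": time; "qpos": joint angles; "dq": joint speeds; "tau": joint torques, N m; "ee_pos": TCP position; "eef_rot": TCP orientation; "ft_force": force on the tool from outside, world axes, zero at the start; "ft_torque": the same for the moment, N m; "gripper_width": finger opening in m.
Only numpy, scipy, OpenCV 4.12 (cv2) and the standard library are available. Lean on these libraries where they do the work, as an engineer would, in place of code of your own. Each camera call takes 0.05 s, during which the arm holds its last target. There are 200 camera calls.

### The job

The four parts standing on the kit plates have been mixed up: move each one to the middle of the framed area of the plate whose strip shows its outline, the same way up as it is now (pipe lying, bolt standing on its head, block and switch box upright). One plate has a blank strip and is empty: park a part there when you need room, for no part may be set down on the bare bench or its mat; at the end that plate is empty again.

Things in the scene. Friction and masses are not known exactly. Their poses are not given: they have to be found in the camera images.
- pipe: short whitish pipe piece with a clamp collar, lying, 86 mm long along its own y axis, 31 mm tall, 0.12 kg. Origin: centre of its outline, underside. Tube 27 mm in diameter, axis along y at x = -5 mm, 17.5 mm up; collar 31 mm, ears out to x = +21 mm, from y = 9 to 23 mm. Grasp the tube across x beside the collar, e.g. at y = -12 mm.
- foot: grey cast-iron block with one bevelled top edge, 38 x 45 mm, 50 mm tall, standing, 0.4 kg. Origin: centre of its underside. Grasp across its own x: it is 32 mm wide there, save for a bright rib 38 mm wide from y = 8 to 14 mm; the plain part runs from y = -22 to 8 mm.
- bolt: dark steel hexagon-head bolt standing upright on its head: head 16 mm across flats, 19 mm across corners, 7 mm tall; above it the plain round shank, 10 mm in diameter, up to 41 mm; 0.02 kg. Origin: centre of the underside of the head. Grasp the shank, in any direction.
- box: black hand-switch box with a red rocker on top, lying flat, 117 mm long along its own x axis (box from x = -58 to 42 mm, cable stub out to +58 mm), 60 mm wide along y, 34 mm tall (40 with the rocker), 0.24 kg. Origin: centre of its outline, underside. Grasp the box across y, low on its sides.
- plate_pipe: fixed flat plywood plate, 154 x 126 mm, 12 mm thick. Origin: underside (on the bench) of the centre of its part area, a rectangle 106 (x) x 119 (y) mm framed by thin black lines, all flat; z up. White strip 38 x 118 mm on its -x side (towards the robot), centred 77 mm from the origin, showing in black a long narrow bar with a collar and an ear, the pipe. For the pipe.
- plate_foot: fixed flat plywood plate, 154 x 126 mm, 12 mm thick. Origin: underside (on the bench) of the centre of its part area, a rectangle 106 (x) x 119 (y) mm framed by thin black lines, all flat; z up. White strip 38 x 118 mm on its -x side (towards the robot), centred 77 mm from the origin, showing in black a small short rectangle with a rib, the cast block. For the block.
- plate_bolt: fixed flat plywood plate, 154 x 126 mm, 12 mm thick. Origin: underside (on the bench) of the centre of its part area, a rectangle 106 (x) x 119 (y) mm framed by thin black lines, all flat; z up. White strip 38 x 118 mm on its -x side (towards the robot), centred 77 mm from the origin, showing in black a hexagon with a white dot, the bolt. For the bolt.
- plate_box: fixed flat plywood plate, 154 x 126 mm, 12 mm thick. Origin: underside (on the bench) of the centre of its part area, a rectangle 106 (x) x 119 (y) mm framed by thin black lines, all flat; z up. White strip 38 x 118 mm on its -x side (towards the robot), centred 77 mm from the origin, showing in black a long rectangle with a stub and a white window, the switch box. For it.
- plate_spare: fixed flat plywood plate, 154 x 126 mm, 12 mm thick. Origin: underside (on the bench) of the centre of its part area, a rectangle 106 (x) x 119 (y) mm framed by thin black lines, all flat; z up. White strip 38 x 118 mm on its -x side (towards the robot), centred 77 mm from the origin, blank. Empty at the start: the parking place.

How it is judged:
At the end, for the whole second after the job is handed in: Each part rests, released and still, on its own plate (underside at most 6 mm off it), its origin within 15 mm horizontally of the centre of the framed area; block, switch box and bolt upright within 0.15 rad, pipe with its long axis level within 0.15 rad. The blank plate is empty (horizontal distance between pipe and plate_pipe below 0.015 m and z of pipe in the frame of plate_pipe between 0.008 and 0.018 m and linear speed of each of pipe, foot, bolt, box below 0.03 m/s and angular speed of each of pipe, foot, bolt, box below 0.3 rad/s and angle between pipe's own y axis and vertical between 1.42 and 1.72 rad and horizontal distance between foot and plate_foot below 0.015 m and z of foot in the frame of plate_foot between 0.008 and 0.018 m and angle between each of foot, bolt, box's own z axis and vertical below 0.15 rad and horizontal distance between bolt and plate_bolt below 0.015 m and z of bolt in the frame of plate_bolt between 0.008 and 0.018 m and horizontal distance between box and plate_box below 0.015 m and z of box in the frame of plate_box between 0.008 and 0.018 m); the robot touches nothing.
It fails at once if a part is set or dropped on the bare bench or its mat (its underside below 7.5 mm) (height (world z) of any of pipe, foot, bolt, box below 0.0075 m).
It also fails if it takes over 128 s, if anything falls off the work surface, if the arm or the gripper's body presses on something with over 40 N, if the wrist force passes 120 N, or if a joint passes its speed limit or range.

## Working session

There is one attempt and no reset: what is moved stays moved. The work goes in short steps, Python scripts to look and compute and a tool call to move; the robot and the scene stay as the last step left them, time stands still between calls to the robot, and variables do not carry over. Pictures are saved under pics/ and viewed, about 12 in all and at most 16, crops included, and the job is handed in when it is done.

Besides the shell and the picture viewer there is one more tool, called after "Request:" as name([rows], argument=value, ...), one row to a line, values as JSON. drive_tool: Moves the arm, as the interface text tells. Its arguments: {"type":"object","properties":{"motion":{"type":"array","items":{"type":"array"}},"squeeze":{"type":"number"}},"required":["motion"]}

```bash
ls; mkdir -p pics; python3 - <<'E'
from bench import manip, eyes
import cv2, numpy as np, pickle
print(manip.state())
d={}
for n in ("scene","top"):
    im=eyes.get_image(n); d[n]=im
    cv2.imwrite(f"pics/{n}0.png",im["color"]); print(n,im["camera_matrix"],im["camera_from_world"])
pickle.dump(d,open("im0.pkl","wb"))
E
```

```text
pics
{'time_s': 0.0, 'qpos': array([-1.17192382,  0.46947296, -0.04862669,  1.53367383,  0.02409314,
        1.14098419, -0.08230009]), 'dq': array([-4.80213995e-05,  1.34351144e-03, -8.45204181e-04,  9.59813324e-04,
        6.31150666e-04,  4.12331465e-04, -1.49856093e-04]), 'tau': array([-3.16535807e-04, -5.10306108e+01, -4.68973594e-02, -2.37714958e+01,
        1.05515169e-02,  7.24431433e-03, -4.57515071e-06]), 'ee_pos': array([0.27972808, 0.61361049, 0.19694883]), 'eef_rot': array([ 5.48980515e-04,  8.41068440e-01,  5.40927838e-01, -8.07572017e-04]), 'ft_force': array([-0.30307981,  0.60685293, -0.23585949]), 'ft_torque': array([-0.00953976, -0.0449417 , -0.00350478]), 'gripper_width': 0.08518236433032347}
scene [[443.7714406    0.         278.5637028 ]
 [  0.         443.7714406  212.18372181]
 [  0.           0.           1.        ]] [[ 0.75657062 -0.65384586 -0.00929931 -0.38548133]
 [-0.54165906 -0.61866449 -0.56908673  0.3469594 ]
 [ 0.36634185  0.43559136 -0.82222492  0.75338286]
 [ 0.          0.          0.          1.        ]]
top [[491.52938943   0.         279.46310549]
 [  0.         491.52938943 215.03756984]
 [  0.           0.           1.        ]] [[-0.0290504  -0.99909902 -0.03093916  0.07002628]
 [-0.98529266  0.03383569 -0.16749185  0.54809949]
 [ 0.16838779  0.02561843 -0.98538787  1.2213562 ]
 [ 0.          0.          0.          1.        ]]
```

View pics/top0.png

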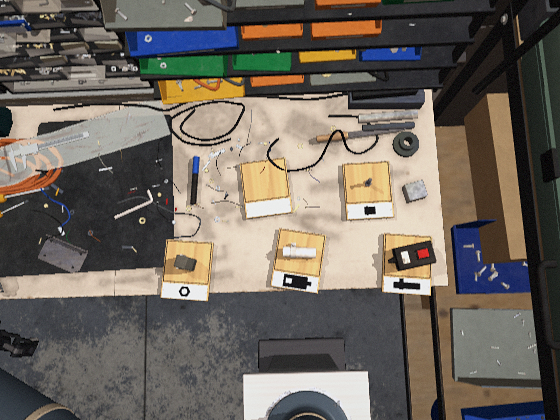

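View pics/scene0.png

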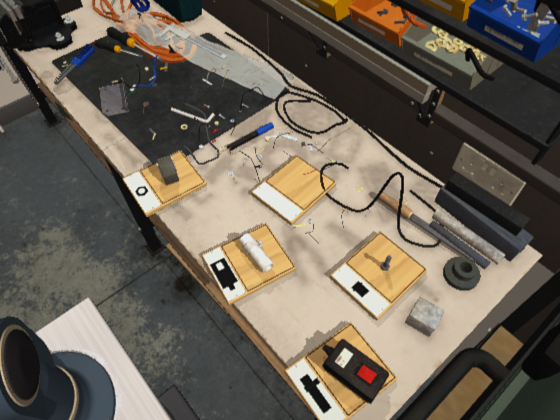

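Top view: bolt plate (187,270) holds the block, box plate (300,262) holds the pipe, pipe plate (408,262) holds the box, foot plate (368,190) holds the bolt, and the spare plate (265,185) is empty.

```bash
cat > h.py <<'E'
import numpy as np, cv2
def ray(im,px,z):
    K,T=im["camera_matrix"],im["camera_from_world"]; R=T[:3,:3]; c=-R.T@T[:3,3]
    px=np.atleast_2d(px).astype(float); d=np.c_[px,np.ones(len(px))]@np.linalg.inv(K).T@R
    return (c+d*((z-c[2])/d[:,2])[:,None])[:,:2]
def proj(im,p):
    p=np.atleast_2d(p).astype(float); q=(p@im["camera_from_world"][:3,:3].T+im["camera_from_world"][:3,3])@im["camera_matrix"].T
    return q[:,:2]/q[:,2:]
def bird(im,x0,x1,y0,y1,z,s):   # rectified view of plane z: up = +x, left = +y, s px per m
    w=np.float32([[x1,y1],[x1,y0],[x0,y0],[x0,y1]]); W,H=int((y1-y0)*s),int((x1-x0)*s)
    src=np.float32(proj(im,np.c_[w,np.full(4,z)])); dst=np.float32([[0,0],[W,0],[W,H],[0,H]])
    return cv2.warpPerspective(im["color"],cv2.getPerspectiveTransform(src,dst),(W,H),flags=cv2.INTER_CUBIC)
E
python3 - <<'E'
import pickle; from h import *
d=pickle.load(open("im0.pkl","rb"))
for n,cs in (("top",dict(bolt=(187,270),box=(300,262),pipe=(408,262),foot=(368,190),spare=(265,185))),):
    im=d[n]; print({k:ray(im,v,.012).round(3).tolist() for k,v in cs.items()})
    g=bird(im,.36,.86,-.36,.36,.012,1100); cv2.imwrite("pics/bird_top.png",g); print(g.shape)
g=bird(d["scene"],.36,.86,-.36,.36,.012,1100); cv2.imwrite("pics/bird_scene.png",g)
E
```

```text
{'bolt': [[0.418, 0.3]], 'box': [[0.43, 0.004]], 'pipe': [[0.421, -0.276]], 'foot': [[0.616, -0.184]], 'spare': [[0.639, 0.09]]}
(550, 792, 3)
```

View pics/bird_top.png

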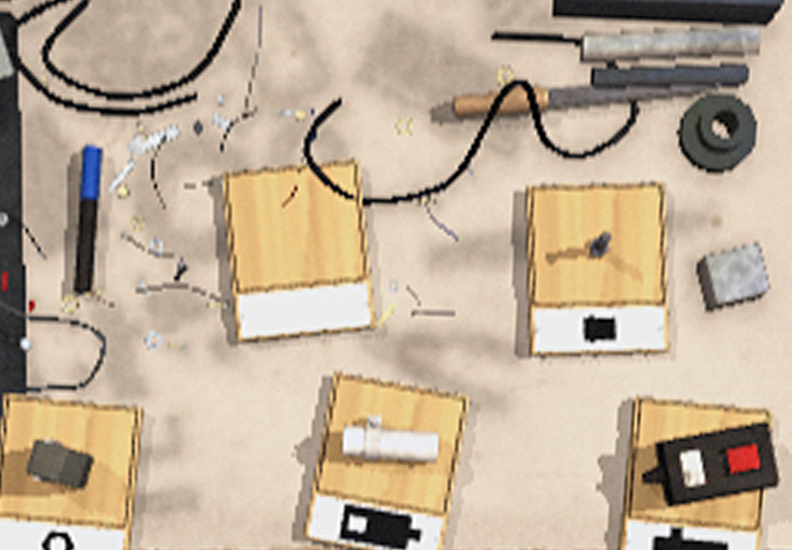

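View pics/bird_scene.png

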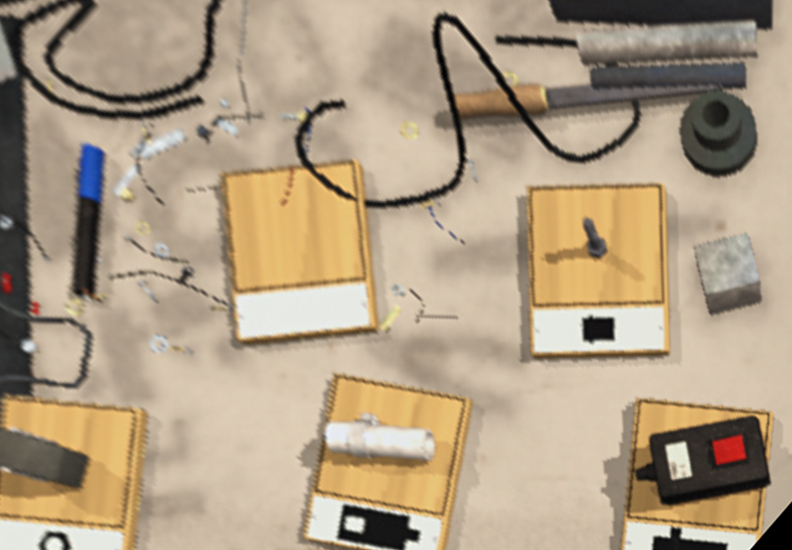

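Both rectified views (1100 px/m, z=12 mm) agree to about 2 mm. The spare's far right corner, near (345,190), has a cord lying over it. Next I'll measure the plates and parts.

```bash
python3 - <<'E'
import pickle; from h import *
d=pickle.load(open("im0.pkl","rb"))
seed=dict(bolt=(.44,.30),box=(.46,.0),pipe=(.44,-.28),foot=(.64,-.18),spare=(.65,.09))
S=2000
X0,X1,Y0,Y1=.28,.78,-.36,.40
tow=lambda p,z:np.array([X1-p[1]/S,Y1-p[0]/S])
for n in d:
    g=bird(d[n],X0,X1,Y0,Y1,.012,S); hsv=cv2.cvtColor(g,cv2.COLOR_BGR2HSV)
    wood=cv2.inRange(hsv,(10,80,120),(28,255,255)); white=cv2.inRange(hsv,(0,0,190),(180,28,255))
    for nm,m in (("wood",wood),("strip",white)):
        m=cv2.morphologyEx(m,cv2.MORPH_CLOSE,np.ones((13,13)))
        m=cv2.morphologyEx(m,cv2.MORPH_OPEN,np.ones((9,9)))
        for c in cv2.findContours(m,cv2.RETR_EXTERNAL,cv2.CHAIN_APPROX_NONE)[0]:
            if cv2.contourArea(c)<3000: continue
            r=cv2.minAreaRect(c); w=tow(r[0],0); 
            b=cv2.boxPoints(r); e=max((b[1]-b[0],b[2]-b[1]),key=np.linalg.norm) 
            print(n,nm,w.round(4),"size mm",sorted(np.round(np.array(r[1])/S*1000,1)),"ang",round(r[2],1))
    fr=[]
for n,z,bb in (("top",0,(165,235,215,300)),("scene",0,(125,150,205,215))):
    x0,y0,x1,y1=bb; cv2.imwrite(f"pics/c_{n}.png",cv2.resize(d[n]["color"][y0:y1,x0:x1],None,fx=6,fy=6,interpolation=cv2.INTER_CUBIC))
a=[cv2.imread(f"pics/c_{n}.png") for n in d]; H=max(i.shape[0] for i in a)
cv2.imwrite("pics/footc.png",np.hstack([cv2.copyMakeBorder(i,0,H-i.shape[0],0,6,0) for i in a]))
E
```

```text
scene wood [ 0.4358 -0.2747] size mm [np.float64(115.3), np.float64(127.4)] ang 5.8
scene wood [0.4191 0.2989] size mm [np.float64(135.7), np.float64(155.4)] ang 5.5
scene wood [ 0.402  -0.0998] size mm [np.float64(180.4), np.float64(354.1)] ang 10.3
scene wood [ 0.6146 -0.1834] size mm [np.float64(128.7), np.float64(156.8)] ang 88.8
scene wood [0.6318 0.0841] size mm [np.float64(140.4), np.float64(158.4)] ang 84.4
scene wood [ 0.7702 -0.0797] size mm [np.float64(19.8), np.float64(52.4)] ang 87.3
scene strip [ 0.3612 -0.2665] size mm [np.float64(37.8), np.float64(117.1)] ang 5.8
scene strip [0.3636 0.3097] size mm [np.float64(37.8), np.float64(118.7)] ang 5.9
scene strip [ 0.3721 -0.0241] size mm [np.float64(28.7), np.float64(37.6)] ang 8.1
scene strip [0.3884 0.0646] size mm [np.float64(26.5), np.float64(37.7)] ang 8.1
scene strip [0.4644 0.0156] size mm [np.float64(21.8), np.float64(98.3)] ang 3.6
scene strip [ 0.5606 -0.184 ] size mm [np.float64(37.3), np.float64(116.9)] ang 88.7
scene strip [0.5778 0.0851] size mm [np.float64(37.7), np.float64(117.5)] ang 84.5
top wood [ 0.2938 -
[... 658 characters left out ...]
size mm [np.float64(20.0), np.float64(67.4)] ang 85.8
top strip [ 0.3617 -0.2672] size mm [np.float64(38.9), np.float64(116.8)] ang 5.7
top strip [0.3638 0.3076] size mm [np.float64(38.9), np.float64(117.5)] ang 5.5
top strip [ 0.3722 -0.025 ] size mm [np.float64(27.6), np.float64(38.9)] ang 9.9
top strip [0.3888 0.0633] size mm [np.float64(28.1), np.float64(38.6)] ang 8.5
top strip [0.4631 0.0051] size mm [np.float64(34.2), np.float64(85.9)] ang 4.2
top strip [ 0.5608 -0.1847] size mm [np.float64(38.5), np.float64(117.1)] ang 88.7
top strip [0.5781 0.0837] size mm [np.float64(38.8), np.float64(117.7)] ang 84.4
top strip [ 0.613  -0.3118] size mm [np.float64(44.1), np.float64(48.0)] ang 75.5
```

View pics/footc.png

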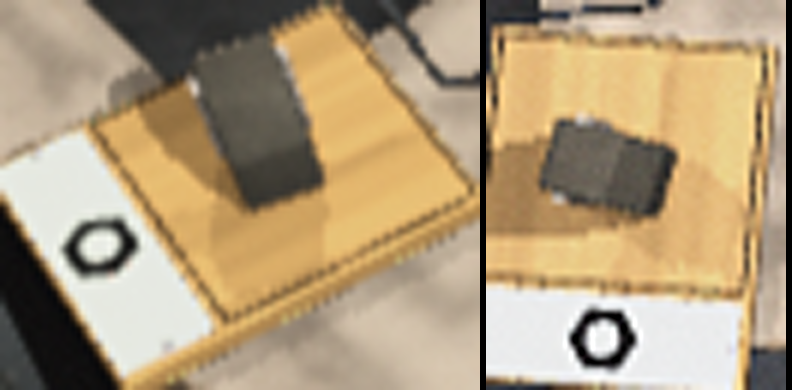

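```bash
python3 - <<'E'
import pickle; from h import *
d=pickle.load(open("im0.pkl","rb"))
S=3000
def mask(n,c,z,lo,hi,r=.08,k=3):
    g=bird(d[n],c[0]-r,c[0]+r,c[1]-r,c[1]+r,z,S); h=cv2.cvtColor(g,cv2.COLOR_BGR2HSV)
    m=cv2.morphologyEx(cv2.inRange(h,lo,hi),cv2.MORPH_OPEN,np.ones((k,k)))
    cs=cv2.findContours(m,cv2.RETR_EXTERNAL,cv2.CHAIN_APPROX_NONE)[0]
    mid=np.array([r*S,r*S])
    cs=[q for q in cs if cv2.contourArea(q)>500]
    q=min(cs,key=lambda q:np.linalg.norm(cv2.minAreaRect(q)[0]-mid) if True else 0)
    w=lambda p:np.c_[c[0]+r-p[:,1]/S,c[1]+r-p[:,0]/S]
    return g,q,w
def rep(lbl,q,w):
    r=cv2.minAreaRect(q); b=cv2.boxPoints(r)
    print(lbl,"ctr",w(np.array([r[0]])).round(4)[0],"sz",np.round(np.array(r[1])/S*1e3,1),"ang",round(r[2],1),"corners",w(b).round(4).tolist())
vis=[]
for nm,c,zs,lo,hi in (("foot",(.437,.306),(.012,.062),(0,0,0),(180,110,120)),
                  ("pipe",(.46,.005),(.0295,),(0,0,110),(180,50,255)),
                  ("box",(.435,-.29),(.046,.012),(0,0,0),(180,120,75)),
                  ("bolt",(.635,-.184),(.012,.053),(0,0,0),(180,110,110))):
    for z in zs:
      for n in d:
        g,q,w=mask(n,c,z,lo,hi,k=3 if nm=="bolt" else 9)
        rep(f"{nm} z{z} {n}",q,w)
        if nm=="foot": print(w(cv2.approxPolyDP(q,7,True)[:,0]).round(3).tolist())
        if z==zs[0]: cv2.drawContours(g,[q],-1,(0,0,255),1); vis.append(cv2.resize(g,(198,198)))
        if nm=="bolt":
            P=w(q[:,0]); print(" tip",P[P[:,0].argmax()].round(4)," low",P[P[:,0].argmin()].round(4))
cv2.imwrite("pics/v.png",np.vstack([np.hstack(vis[:4]),np.hstack(vis[4:])]))
E
```

```text
foot z0.012 scene ctr [0.4655 0.3335] sz [103. 105.] ang 90.0 corners [[0.5170000195503235, 0.38600000739097595], [0.5170000195503235, 0.2809999883174896], [0.414000004529953, 0.2809999883174896], [0.414000004529953, 0.38600000739097595]]
[[0.517, 0.386], [0.426, 0.386], [0.425, 0.374], [0.417, 0.377], [0.414, 0.365], [0.432, 0.363], [0.437, 0.356], [0.43, 0.347], [0.418, 0.288], [0.446, 0.282], [0.458, 0.311], [0.469, 0.354], [0.474, 0.361], [0.497, 0.36], [0.502, 0.355], [0.5, 0.331], [0.511, 0.33], [0.51, 0.308], [0.512, 0.308], [0.517, 0.328]]
foot z0.012 top ctr [0.4373 0.3062] sz [56.5 36.8] ang 16.5 corners [[0.427700012922287, 0.3386000096797943], [0.46299999952316284, 0.3280999958515167], [0.44690001010894775, 0.27390000224113464], [0.4115999937057495, 0.28439998626708984]]
[[0.458, 0.328], [0.43, 0.335], [0.428, 0.327], [0.423, 0.322], [0.417, 0.284], [0.44, 0.276], [0.445, 0.277], [0.457, 0.309]]
foot z0.062 scene ctr [0.459  0.3133] sz [145.3 116. ] ang 0.0 corners [[0.4009999930858612, 0.38600000739097595], [0.5170000195503235, 0.38600000739097595], [0.5170000195503235, 
[... 2801 characters left out ...]
1143799, -0.1940000057220459], [0.6247000098228455, -0.1876000016927719]]
 tip [ 0.646 -0.186]  low [ 0.6273 -0.184 ]
bolt z0.053 scene ctr [ 0.6212 -0.1886] sz [33.9 14.7] ang 71.6 corners [[0.6349999904632568, -0.1762000024318695], [0.6395999789237976, -0.19009999930858612], [0.6074000000953674, -0.20090000331401825], [0.6028000116348267, -0.18700000643730164]]
 tip [ 0.6373 -0.1833]  low [ 0.6053 -0.192 ]
bolt z0.053 top ctr [ 0.6276 -0.1776] sz [13.7 20.7] ang 16.9 corners [[0.619700014591217, -0.1679999977350235], [0.6395000219345093, -0.17399999499320984], [0.6355000138282776, -0.18709999322891235], [0.6157000064849854, -0.181099995970726]]
 tip [ 0.6363 -0.18  ]  low [ 0.618  -0.1777]
```

View pics/v.png

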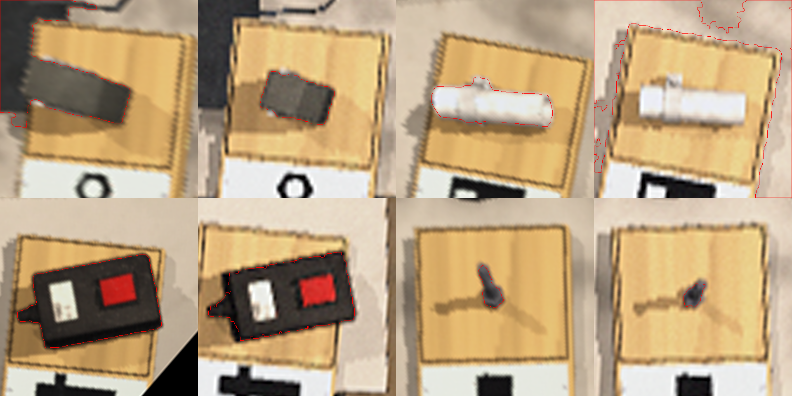

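The masks gave these positions. Bolt: base (0.634, -0.183). Block: (0.436, 0.301), yaw -13°. Pipe: origin (0.460, 0.0055), yaw -3.5°. Box: (0.433, -0.277), yaw 100°. The strips gave each plate's pose. Plan: bolt → spare, block home, bolt home, pipe → spare, box home, pipe home.

```bash
cat > go.py <<'E'
# usage: go.py x y z yawdeg ... : shift/turn in move units from the current pose to each target
import sys, numpy as np; from bench import manip
from scipy.spatial.transform import Rotation as Ro
s=manip.state(); q=s["eef_rot"]; R=Ro.from_quat([q[1],q[2],q[3],q[0]]).as_matrix(); p=s["ee_pos"]
yaw=np.degrees(np.arctan2(R[1,0],R[0,0])); print("t",round(s["time_s"],2),"p",p.round(4),"yaw",yaw.round(1),"w",round(s["gripper_width"]*1e3,1),"f",s["ft_force"].round(1),"j",s["qpos"].round(2))
for a in np.array(sys.argv[1:],float).reshape(-1,4):
    v=R.T@(a[:3]-p)/.05; t=(yaw-a[3]+90)%180-90
    print(a,"->",v.round(2),(t/8).round(2))
E
python3 go.py .50 .20 .2 0  .634 -.183 .15 0  .634 -.183 .024 0
```

```text
t 0.1 p [0.2798 0.6136 0.1971] yaw 65.5 w 85.3 f [-0.  -0.2 -0.4] j [-1.17  0.47 -0.05  1.53  0.02  1.14 -0.08]
[0.5 0.2 0.2 0. ] -> [-5.7   7.44 -0.05] 8.19
[ 0.634 -0.183  0.15   0.   ] -> [-11.56  13.06   0.96] 8.19
[ 0.634 -0.183  0.024  0.   ] -> [-11.55  13.06   3.48] 8.19
```

Request:
drive_tool([
  [[-0.7,0.9,-0.2],1,45],
  [[-1.4,1.8,-0.2],2,45],
  [[-2.1,2.7,-0.2],3,45],
  [[-2.8,3.6,-0.2],4,45],
  [[-3.5,4.5,-0.2],5,45],
  [[-4.2,5.4,-0.1],6,45],
  [[-4.9,6.3,-0.1],7,45],
  [[-5.6,7.2,0],8.19,45],
  [[-6.4,8.0,0],8.19,45],
  [[-7.3,8.8,0],8.19,45],
  [[-8.1,9.7,0],8.19,45],
  [[-8.9,10.5,0],8.19,45],
], squeeze=30)

```text
time_s: 1.6
ee_pos: [0.5734, -0.0103, 0.1978]
eef_rot: [-0.0, 1.0, -0.0, -0.0]
ft_force: [1.3, 0.4, -0.2]
gripper_width: 0.0452
```

```bash
python3 go.py  .634 -.183 .12 0  .634 -.183 .024 0
```

```text
t 1.6 p [ 0.5734 -0.0103  0.1978] yaw -0.0 w 45.2 f [ 1.3  0.4 -0.2] j [-0.4   0.32  0.44  1.8  -0.15  1.06  0.09]
[ 0.634 -0.183  0.12   0.   ] -> [1.21 3.45 1.56] -0.0
[ 0.634 -0.183  0.024  0.   ] -> [1.21 3.45 3.48] -0.0
```

Request:
drive_tool([
  [[0.3,0.9,0],0,45],
  [[0.6,1.8,0],0,45],
  [[0.9,2.7,0.2],0,45],
  [[1.21,3.45,0.6],0,45],
  [[1.21,3.45,1.1],0,45],
  [[1.21,3.45,1.6],0,45],
  [[1.21,3.45,1.8],0,45],
  [[1.21,3.45,1.8],0,45],
])

```text
time_s: 2.6
ee_pos: [0.6331, -0.1808, 0.1074]
eef_rot: [-0.0, 1.0, -0.0, -0.001]
ft_force: [0.3, 0.2, -0.2]
gripper_width: 0.0452
```

```bash
python3 go.py  .634 -.183 .024 0; python3 - <<'E'
from h import *; from bench import eyes
a=[]
for n,(x,y) in (("top",(368,180)),("scene",(385,255))):
    c=eyes.get_image(n)["color"][y-48:y+48,x-48:x+48]; a.append(cv2.resize(c,None,fx=4,fy=4,interpolation=cv2.INTER_CUBIC))
cv2.imwrite("pics/p1.png",np.hstack(a))
E
```

```text
t 2.6 p [ 0.6331 -0.1808  0.1074] yaw -0.0 w 45.2 f [ 0.3  0.2 -0.2] j [-0.09  0.55  0.44  1.69 -0.28  0.97  0.45]
[ 0.634 -0.183  0.024  0.   ] -> [0.02 0.05 1.67] -0.0
```

View pics/p1.png

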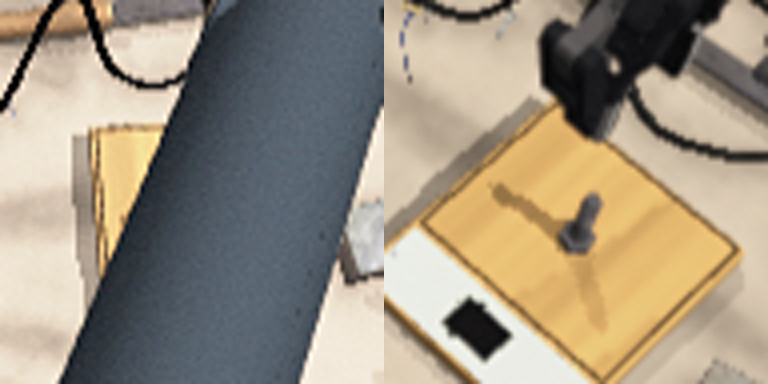

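The picture shows the bolt at about (580,235), standing clear below the open fingers at (600,130). I'll go down and close.

Request:
drive_tool([
  [[0,0,0.4],0,45],
  [[0,0,0.8],0,45],
  [[0,0,1.2],0,45],
  [[0,0,1.65],0,45],
  [[0,0,1.65],0,45],
  [[0,0,1.65],0,0],
  [[0,0,1.65],0,0],
  [[0,0,1.65],0,0],
  [[0,0,1.65],0,0],
  [[0,0,1.65],0,0],
  [[0,0,1.65],0,0],
  [[0,0,1.65],0,0],
], squeeze=40)

```text
time_s: 4.2
ee_pos: [0.6335, -0.181, 0.0255]
eef_rot: [-0.0, 1.0, -0.0, -0.0]
ft_force: [0.3, -0.3, 0.2]
gripper_width: -0.0001
```

```bash
python3 go.py  .634 -.183 .15 0 .64 .10 .15 0 .64 .10 .028 0 
```

```text
t 4.2 p [ 0.6335 -0.181   0.0255] yaw -0.0 w -0.1 f [ 0.3 -0.3  0.2] j [-0.06  0.65  0.4   1.74 -0.33  0.82  0.49]
[ 0.634 -0.183  0.15   0.   ] -> [ 0.01  0.04 -2.49] -0.0
[0.64 0.1  0.15 0.  ] -> [ 0.13 -5.62 -2.49] -0.0
[0.64  0.1   0.028 0.   ] -> [ 0.13 -5.62 -0.05] -0.0
```

The fingers closed fully, so they missed the bolt. Looking at the scene.

```bash
python3 - <<'E'
from h import *; from bench import eyes
im=eyes.get_image("scene"); c=im["color"][200:300,325:445]
cv2.imwrite("pics/p2.png",cv2.resize(c,None,fx=6,fy=6,interpolation=cv2.INTER_CUBIC))
print(proj(im,[[.6335,-.181,.0255],[.634,-.183,.012]]))
E
```

```text
[[384.74753116 262.93433989]
 [384.41084882 266.62809311]]
```

View pics/p2.png

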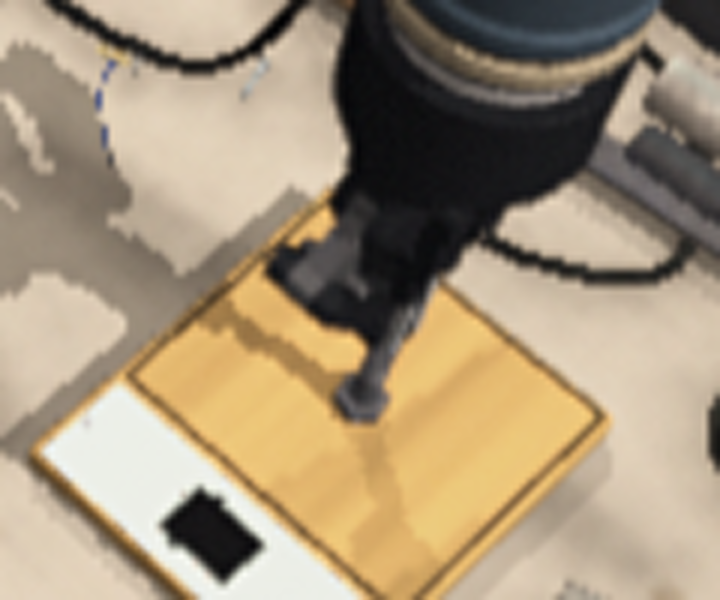

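The bolt still stands upright at (360,400) in the crop, where I measured it. The fingertips show near (365,335), short of where the reported TCP projects, (358,377). I'll rise, open and compare the geometry.

Request:
drive_tool([
  [[0,0,-0.5],0,0],
  [[0,0,-1],0,0],
  [[0,0,-1.5],0,0],
  [[0,0,-1.8],0,40],
  [[0,0,-1.8],0,85],
  [[0,0,-1.8],0,85],
  [[0,0,-1.8],0,85],
  [[0,0,-1.8],0,85],
])

```text
time_s: 5.25
ee_pos: [0.6331, -0.1809, 0.1147]
eef_rot: [-0.0, 1.0, -0.0, -0.001]
ft_force: [0.3, -0.1, 0.3]
gripper_width: 0.0848
```

```bash
python3 go.py;  python3 - <<'E'
from h import *; from bench import eyes,manip
im=eyes.get_image("scene"); p=manip.state()["ee_pos"]
pts=[p,p+[.0425,0,0],p-[.0425,0,0],p+[0,.0425,0],p-[0,.0425,0],p+[0,0,.073]]
q=proj(im,pts); print(q)
c=cv2.resize(im["color"][150:300,300:470],None,fx=4,fy=4,interpolation=cv2.INTER_CUBIC)
for i,(u,v) in enumerate(q): cv2.circle(c,(int((u-300)*4),int((v-150)*4)),3,[(0,0,255),(0,255,0),(0,255,0),(255,255,0),(255,255,0),(255,0,255)][i],-1)
cv2.imwrite("pics/p3.png",c)
E
```

```text
t 5.25 p [ 0.6331 -0.1809  0.1147] yaw -0.0 w 84.8 f [ 0.3 -0.1  0.3] j [-0.1   0.55  0.45  1.68 -0.27  0.98  0.45]
[[393.78631945 239.81667382]
 [408.85941563 226.95358208]
 [378.12394725 253.18264244]
 [376.37120185 225.15267348]
 [412.013974   255.16485228]
 [402.58182104 217.50821917]]
```

View pics/p3.png

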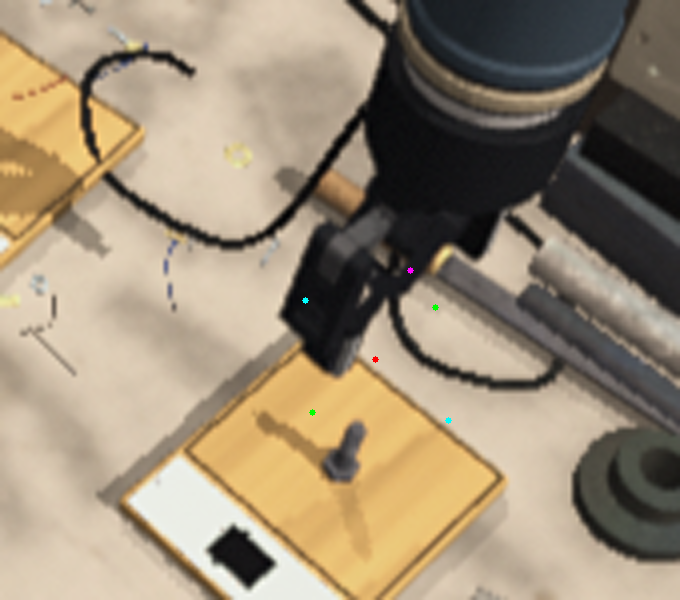

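In p3 the fingertips show about 9 px above where the reported TCP projects. The cause could be a height offset or a sideways one. At the start pose the top camera saw the gripper, so I'll check it there.

```bash
python3 - <<'E'
import pickle; from h import *
im=pickle.load(open("im0.pkl","rb"))["top"]; p=np.array([.2797,.6136,.197]); X=np.array([.4147,.91,0]); Y=np.array([.91,-.4147,0]); Z=np.array([0,0,-1])
q=proj(im,[p,p+.0425*X,p-.0425*X,p-.013*Z,p-.073*Z,p-.2*Z]); print(q)
c=cv2.resize(im["color"][300:420,0:120],None,fx=6,fy=6,interpolation=cv2.INTER_CUBIC)
for i,(u,v) in enumerate(q): cv2.circle(c,(int(u*6),int((v-300)*6)),3,[(0,0,255),(0,255,0),(0,255,0),(255,255,0),(255,0,255),(0,255,255)][i],-1)
cv2.imwrite("pics/p4.png",c[:600])
E
```

```text
[[ 28.19033395 332.40321063]
 [ 11.50882496 324.76429174]
 [ 44.9934442  340.09781407]
 [ 25.01879817 332.80535381]
 [  9.34673    334.79253468]
 [-30.67105023 339.86669378]]
```

View pics/p4.png

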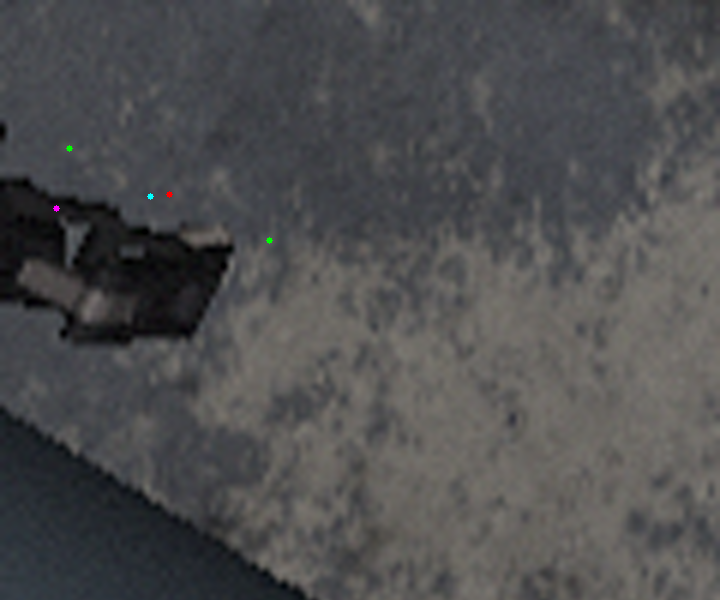

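Inconclusive from that view. I'll calibrate by touch: fingers closed, over a free spot of this plate, going down slowly.

Request:
drive_tool([
  [[0,-0.4,0],0,0],
  [[0,-0.8,0],0,0],
  [[0,-0.8,0.4],0,0],
  [[0,-0.8,0.8],0,0],
  [[0,-0.8,1.2],0,0],
  [[0,-0.8,1.5],0,0],
  [[0,-0.8,1.7],0,0],
  [[0,-0.8,1.8],0,0],
  [[0,-0.8,1.84],0,0],
  [[0,-0.8,1.88],0,0],
  [[0,-0.8,1.92],0,0],
  [[0,-0.8,1.92],0,0],
])

```text
time_s: 6.8
ee_pos: [0.6335, -0.141, 0.0195]
eef_rot: [-0.0, 1.0, -0.0, 0.0]
ft_force: [0.6, 0.8, -0.7]
gripper_width: 0.0
```

```bash
python3 go.py
```

```text
t 6.8 p [ 0.6335 -0.141   0.0195] yaw -0.0 w 0.0 f [ 0.6  0.8 -0.7] j [-0.12  0.64  0.4   1.77 -0.33  0.8   0.43]
```

Request:
drive_tool([
  [[0,0,0.04],0,0],
  [[0,0,0.08],0,0],
  [[0,0,0.12],0,0],
  [[0,0,0.16],0,0],
  [[0,0,0.2],0,0],
  [[0,0,0.2],0,0],
])

```text
time_s: 7.55
ee_pos: [0.6334, -0.141, 0.0092]
eef_rot: [-0.0, 1.0, -0.0, -0.0]
ft_force: [-0.9, -0.4, -0.2]
gripper_width: -0.0001
```

```bash
python3 go.py
```

```text
t 7.55 p [ 0.6334 -0.141   0.0092] yaw -0.0 w -0.1 f [-0.9 -0.4 -0.2] j [-0.12  0.66  0.39  1.77 -0.34  0.78  0.44]
```

Still no contact at a reported z of 9 mm, with the plate top at 12 mm, so the reported TCP sits below the real fingertips. Continuing down.

Request:
drive_tool([
  [[0,0,0.04],0,0],
  [[0,0,0.08],0,0],
  [[0,0,0.12],0,0],
  [[0,0,0.16],0,0],
  [[0,0,0.16],0,0],
])

```text
time_s: 8.18
ee_pos: [0.6334, -0.141, 0.0013]
eef_rot: [-0.0, 1.0, -0.0, -0.0]
ft_force: [0.3, 0.6, -0.8]
gripper_width: -0.0001
```

```bash
python3 go.py;  python3 - <<'E'
from h import *; from bench import eyes,manip
im=eyes.get_image("scene"); p=manip.state()["ee_pos"]
q=proj(im,[p,p+[0,0,.03]]); print(q)
c=cv2.resize(im["color"][195:295,320:450],None,fx=6,fy=6,interpolation=cv2.INTER_CUBIC)
for u,v in q: cv2.circle(c,(int((u-320)*6),int((v-195)*6)),3,(0,0,255),-1)
cv2.imwrite("pics/p5.png",c)
E
```

```text
t 8.18 p [ 0.6334 -0.141   0.0013] yaw -0.0 w -0.1 f [ 0.3  0.6 -0.8] j [-0.11  0.67  0.38  1.77 -0.34  0.77  0.44]
[[367.98189718 255.61359192]
 [370.2996871  248.37131242]]
```

View pics/p5.png

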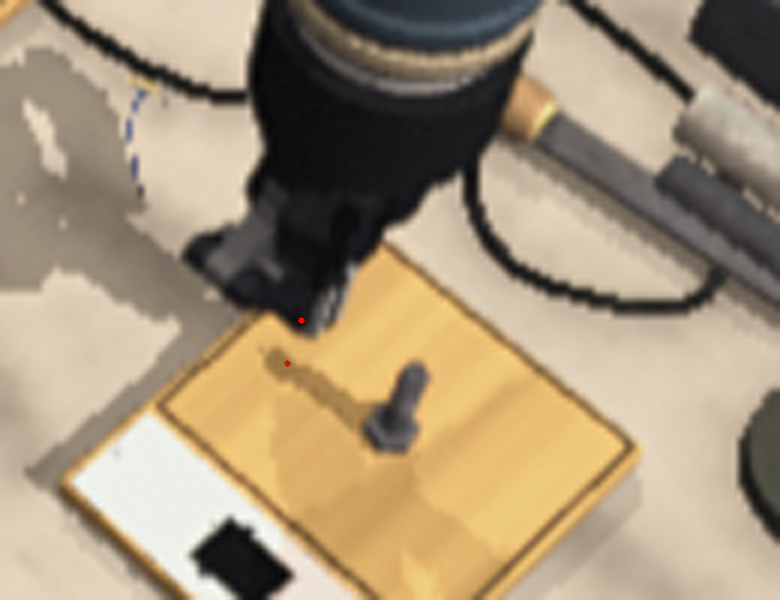

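The closed tips, at about (325,320), hang clearly above the plate, roughly 40 mm higher than reported. I'll keep feeling downward.

Request:
drive_tool([
  [[0,0,0.05],0,0],
  [[0,0,0.1],0,0],
  [[0,0,0.15],0,0],
  [[0,0,0.2],0,0],
  [[0,0,0.25],0,0],
  [[0,0,0.28],0,0],
  [[0,0,0.31],0,0],
  [[0,0,0.31],0,0],
])

```text
time_s: 9.22
ee_pos: [0.6334, -0.141, -0.0141]
eef_rot: [-0.0, 1.0, -0.0, -0.0]
ft_force: [0.4, 0.1, 0.5]
gripper_width: -0.0005
```

```bash
python3 go.py
```

```text
t 9.22 p [ 0.6334 -0.141  -0.0141] yaw -0.0 w -0.5 f [0.4 0.1 0.5] j [-0.11  0.69  0.37  1.78 -0.35  0.74  0.45]
```

Request:
drive_tool([
  [[0,0,0.02],0,0],
  [[0,0,0.04],0,0],
  [[0,0,0.06],0,0],
  [[0,0,0.06],0,0],
])

```text
time_s: 9.72
ee_pos: [0.6334, -0.141, -0.0171]
eef_rot: [-0.0, 1.0, -0.0, -0.0]
ft_force: [-0.8, -0.2, -0.3]
gripper_width: 0.0001
```

```bash
python3 go.py
```

```text
t 9.72 p [ 0.6334 -0.141  -0.0171] yaw -0.0 w 0.1 f [-0.8 -0.2 -0.3] j [-0.11  0.69  0.37  1.78 -0.35  0.74  0.45]
```

Request:
drive_tool([
  [[0,0,0.03],0,0],
  [[0,0,0.06],0,0],
  [[0,0,0.09],0,0],
  [[0,0,0.12],0,0],
  [[0,0,0.12],0,0],
])

```text
time_s: 10.35
ee_pos: [0.6335, -0.141, -0.0212]
eef_rot: [-0.001, 1.0, -0.0, -0.0]
ft_force: [-3.4, 1.0, 12.2]
gripper_width: -0.0001
```

```bash
python3 go.py
```

```text
t 10.35 p [ 0.6335 -0.141  -0.0212] yaw -0.0 w -0.1 f [-3.4  1.  12.2] j [-0.1   0.7   0.37  1.78 -0.36  0.73  0.45]
```

Contact at 12 N came at a reported z of -0.021, so the true tip height is the reported z plus about 32 mm. With the tips on the plate, I'll check the horizontal offset.

Request:
drive_tool([
  [[0,0,-0.02],0,0],
  [[0,0,-0.02],0,0],
])

```text
time_s: 10.6
ee_pos: [0.6335, -0.141, -0.0211]
eef_rot: [-0.0, 1.0, -0.0, 0.0]
ft_force: [-2.8, 1.6, 8.0]
gripper_width: 0.0001
```

```bash
python3 go.py;  python3 - <<'E'
from h import *; from bench import eyes,manip
im=eyes.get_image("scene"); p=manip.state()["ee_pos"]; p[2]=.012
o=[[0,0],[0,-.011],[.01,-.011],[-.01,-.011],[-.01,.011]]
q=proj(im,[p+[a,b,0] for a,b in o]); print(q.round(1).tolist())
c=cv2.resize(im["color"][220:285,330:410],None,fx=9,fy=9,interpolation=cv2.INTER_CUBIC)
for i,(u,v) in enumerate(q): cv2.circle(c,(int((u-330)*9+4),int((v-220)*9+4)),3,[(0,0,255),(0,255,0),(255,255,0),(255,255,0),(255,0,255)][i],-1)
cv2.imwrite("pics/p6.png",c)
E
```

```text
t 10.6 p [ 0.6335 -0.141  -0.0211] yaw -0.0 w 0.1 f [-2.8  1.6  8. ] j [-0.1   0.7   0.37  1.78 -0.36  0.73  0.45]
[[368.8, 253.1], [372.8, 256.6], [376.1, 253.8], [369.4, 259.4], [361.5, 252.3]]
```

View pics/p6.png

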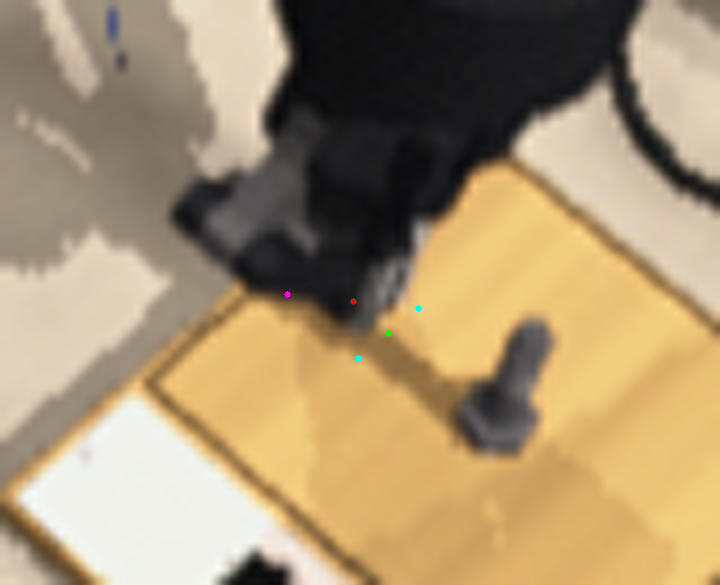

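The tips touch the plate at about (380,310) in the crop; the prediction was (389,333). That leaves about +2 mm in x and +4 mm in y of horizontal offset. I'll put these corrections into the helper and go back to the bolt.

```bash
sed -i 's/^s=manip.state.*p=s\["ee_pos"\]/&+np.array([.002,.003,.0325])/' go.py; python3 go.py .634 -.14 .09 0  .634 -.183 .09 0 .634 -.183 .028 0
```

```text
t 10.65 p [ 0.6355 -0.138   0.0113] yaw -0.0 w 0.0 f [-2.7  1.3  7.3] j [-0.1   0.7   0.37  1.78 -0.36  0.73  0.45]
[ 0.634 -0.14   0.09   0.   ] -> [-0.03  0.04 -1.57] -0.0
[ 0.634 -0.183  0.09   0.   ] -> [-0.03  0.9  -1.57] -0.0
[ 0.634 -0.183  0.028  0.   ] -> [-0.03  0.9  -0.33] -0.0
```

Request:
drive_tool([
  [[0,0,-0.8],0,30],
  [[0,0,-1.6],0,60],
  [[0,0.5,-1.6],0,60],
  [[-0.03,0.9,-1.6],0,60],
  [[-0.03,0.9,-1.6],0,60],
  [[-0.03,0.9,-1.2],0,60],
  [[-0.03,0.9,-0.8],0,60],
  [[-0.03,0.9,-0.45],0,60],
  [[-0.03,0.9,-0.31],0,60],
  [[-0.03,0.9,-0.31],0,60],
])

```text
time_s: 11.9
ee_pos: [0.6316, -0.1858, -0.0074]
eef_rot: [-0.0, 1.0, -0.0, -0.001]
ft_force: [-0.1, -0.0, -0.9]
gripper_width: 0.06
```

Request:
drive_tool([
  [[0,0,0],0,40],
  [[0,0,0],0,20],
  [[0,0,0],0,0],
  [[0,0,0],0,0],
  [[0,0,0],0,0],
  [[0,0,0],0,0],
], squeeze=40)

```text
time_s: 12.65
ee_pos: [0.6322, -0.1861, -0.0062]
eef_rot: [-0.0, 1.0, -0.0, 0.0]
ft_force: [-0.4, 0.4, 1.8]
gripper_width: 0.0081
```

```bash
python3 go.py  .634 -.183 .12 0 .64 .10 .12 0 .64 .10 .03 0 
```

```text
t 12.65 p [ 0.6342 -0.1831  0.0263] yaw -0.0 w 8.1 f [-0.4  0.4  1.8] j [-0.04  0.69  0.38  1.75 -0.35  0.77  0.51]
[ 0.634 -0.183  0.12   0.   ] -> [-0.   -0.   -1.87] -0.0
[0.64 0.1  0.12 0.  ] -> [ 0.11 -5.66 -1.87] -0.0
[0.64 0.1  0.03 0.  ] -> [ 0.11 -5.66 -0.07] -0.0
```

Gripped, opening 8 mm on the 10 mm shank. Carrying it to the spare plate.

Request:
drive_tool([
  [[0,0,-0.4],0,0],
  [[0,0,-0.9],0,0],
  [[0,0,-1.4],0,0],
  [[0,0,-1.6],0,0],
  [[0,-0.5,-1.6],0,0],
  [[0,-1.1,-1.6],0,0],
  [[0,-1.8,-1.6],0,0],
  [[0.1,-2.5,-1.6],0,0],
  [[0.1,-3.2,-1.6],0,0],
  [[0.1,-3.9,-1.6],0,0],
  [[0.1,-4.6,-1.6],0,0],
  [[0.1,-5.2,-1.6],0,0],
])

```text
time_s: 14.15
ee_pos: [0.6366, 0.0757, 0.0734]
eef_rot: [-0.0, 1.0, 0.0, -0.0]
ft_force: [-0.3, -0.7, 0.2]
gripper_width: 0.0088
```

```bash
python3 go.py .64 .10 .08 0 .64 .10 .027 0 
```

```text
t 14.15 p [0.6386 0.0787 0.1059] yaw 0.0 w 8.8 f [-0.3 -0.7  0.2] j [-0.48  0.56  0.42  1.75 -0.29  0.88  0.06]
[0.64 0.1  0.08 0.  ] -> [ 0.03 -0.43  0.52] 0.0
[0.64  0.1   0.027 0.   ] -> [ 0.03 -0.43  1.58] 0.0
```

Request:
drive_tool([
  [[0,-0.4,0.1],0,0],
  [[0,-0.4,0.5],0,0],
  [[0,-0.4,0.9],0,0],
  [[0,-0.4,1.2],0,0],
  [[0,-0.4,1.4],0,0],
  [[0,-0.4,1.5],0,0],
  [[0,-0.4,1.55],0,0],
  [[0,-0.4,1.55],0,0],
])

```text
time_s: 15.15
ee_pos: [0.6374, 0.094, -0.0037]
eef_rot: [-0.0, 1.0, -0.0, 0.0]
ft_force: [0.9, -0.5, 0.1]
gripper_width: 0.0085
```

```bash
python3 go.py .64 .10 .027 0 
```

```text
t 15.15 p [0.6394 0.097  0.0288] yaw -0.0 w 8.5 f [ 0.9 -0.5  0.1] j [-0.47  0.67  0.37  1.79 -0.34  0.75  0.07]
[0.64  0.1   0.027 0.   ] -> [ 0.01 -0.06  0.04] -0.0
```

Request:
drive_tool([
  [[0,0,0.03],0,0],
  [[0,0,0.06],0,0],
  [[0,0,0.06],0,0],
])

```text
time_s: 15.52
ee_pos: [0.6376, 0.0941, -0.0063]
eef_rot: [-0.0, 1.0, -0.0, 0.0]
ft_force: [-0.5, 0.3, 4.3]
gripper_width: 0.0082
```

```bash
python3 go.py;  python3 - <<'E'
from h import *; from bench import eyes
im=eyes.get_image("scene")
c=cv2.resize(im["color"][150:230,245:345],None,fx=8,fy=7,interpolation=cv2.INTER_CUBIC)
cv2.imwrite("pics/p7.png",c)
E
```

```text
t 15.53 p [0.6396 0.0971 0.0262] yaw -0.0 w 8.2 f [-0.5  0.3  4.3] j [-0.47  0.67  0.37  1.79 -0.34  0.75  0.08]
```

View pics/p7.png

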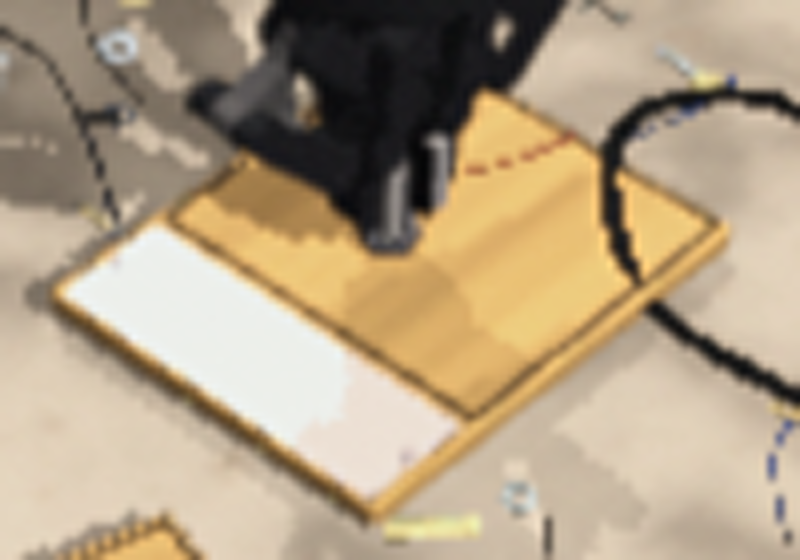

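The bolt's head (390,240) rests on the spare plate with 4 N of contact. Releasing.

Request:
drive_tool([
  [[0,0,-0.02],0,15],
  [[0,0,-0.02],0,40],
  [[0,0,-0.02],0,40],
  [[0,0,-0.3],0,40],
  [[0,0,-0.9],0,40],
  [[0,0,-1.6],0,60],
  [[0,0,-2.2],0,85],
  [[0,0,-2.2],0,85],
])

```text
time_s: 16.58
ee_pos: [0.6394, 0.094, 0.1067]
eef_rot: [-0.001, 1.0, -0.0, 0.003]
ft_force: [0.0, 0.4, -0.2]
gripper_width: 0.085
```

```bash
python3 go.py .4343 .295 .14 -13 .4343 .295 .022 -13 
```

```text
t 16.57 p [0.6414 0.097  0.1392] yaw -0.0 w 85.0 f [ 0.   0.4 -0.2] j [-0.52  0.53  0.44  1.72 -0.27  0.94  0.02]
[  0.4343   0.295    0.14   -13.    ] -> [-4.15 -3.96 -0.04] 1.62
[  0.4343   0.295    0.022  -13.    ] -> [-4.16 -3.95  2.32] 1.62
```

Request:
drive_tool([
  [[-0.4,-0.4,0],0,85],
  [[-1.0,-0.9,0],0.4,85],
  [[-1.7,-1.6,0],0.8,85],
  [[-2.4,-2.3,0],1.2,85],
  [[-3.1,-3.0,0],1.62,85],
  [[-3.7,-3.6,0],1.62,85],
  [[-4.12,-3.95,0],1.62,85],
  [[-4.12,-3.95,0.4],1.62,85],
  [[-4.12,-3.95,0.9],1.62,85],
  [[-4.12,-3.95,0.9],1.62,85],
])

```text
time_s: 17.82
ee_pos: [0.4294, 0.2904, 0.0563]
eef_rot: [0.002, 0.994, -0.113, -0.002]
ft_force: [-0.4, 0.4, -0.3]
gripper_width: 0.0849
```

```bash
python3 go.py .4343 .295 .022 -13; python3 - <<'E'
from h import *; from bench import eyes
a=[]
for n,(x,y) in (("top",(187,265)),("scene",(165,178))):
    c=eyes.get_image(n)["color"][y-48:y+48,x-48:x+48]; a.append(cv2.resize(c,None,fx=4,fy=4,interpolation=cv2.INTER_CUBIC))
cv2.imwrite("pics/p8.png",np.hstack(a))
E
```

```text
t 17.82 p [0.4314 0.2934 0.0888] yaw -13.0 w 84.9 f [-0.4  0.4 -0.3] j [-1.03  0.42  0.44  2.05 -0.27  0.73 -0.64]
[  0.4343   0.295    0.022  -13.    ] -> [ 0.05 -0.05  1.34] 0.0
```

View pics/p8.png

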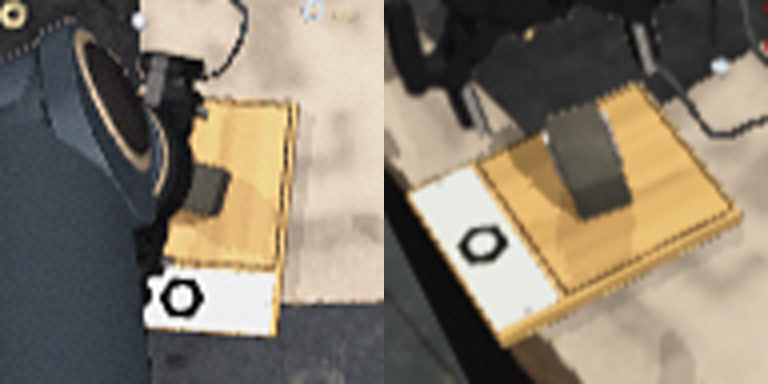

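The open fingers, tips at (475,120) and (645,60), straddle the block. Going down and closing.

Request:
drive_tool([
  [[0.05,0,0.4],0,85],
  [[0.05,0,0.8],0,85],
  [[0.05,0,1.1],0,85],
  [[0.05,0,1.3],0,85],
  [[0.05,0,1.3],0,85],
  [[0.05,0,1.3],0,60],
  [[0.05,0,1.3],0,40],
  [[0.05,0,1.3],0,20],
  [[0.05,0,1.3],0,20],
  [[0.05,0,1.3],0,20],
  [[0.05,0,1.3],0,20],
], squeeze=60)

```text
time_s: 19.3
ee_pos: [0.4339, 0.2912, -0.0064]
eef_rot: [-0.0, 0.994, -0.113, 0.0]
ft_force: [-2.1, -0.2, 5.8]
gripper_width: 0.0313
```

```bash
python3 go.py .4343 .295 .14 -13 .55 0 .14 -13 .6371 -.1885 .12 -13  .6371 -.1885 .024 -13
```

```text
t 19.3 p [0.4359 0.2942 0.0261] yaw -13.0 w 31.3 f [-2.1 -0.2  5.8] j [-0.97  0.53  0.38  2.08 -0.34  0.59 -0.57]
[  0.4343   0.295    0.14   -13.    ] -> [-0.03 -0.01 -2.28] 0.0
[  0.55   0.     0.14 -13.  ] -> [ 3.55  5.22 -2.28] 0.0
[  0.6371  -0.1885   0.12   -13.    ] -> [ 6.09  8.5  -1.88] 0.0
[  0.6371  -0.1885   0.024  -13.    ] -> [6.09 8.5  0.04] 0.0
```

Request:
drive_tool([
  [[0,0,-0.4],0,20],
  [[0,0,-1.0],0,20],
  [[0,0,-1.6],0,20],
  [[0.2,0.3,-2.0],0,20],
  [[0.6,0.8,-2.0],0,20],
  [[1.1,1.5,-2.0],0,20],
  [[1.6,2.2,-2.0],0,20],
  [[2.1,2.9,-2.0],0,20],
  [[2.6,3.6,-2.0],0,20],
  [[3.1,4.3,-2.0],0,20],
  [[3.6,5.0,-2.0],0,20],
  [[4.1,5.7,-2.0],0,20],
])

```text
time_s: 20.8
ee_pos: [0.569, -0.0339, 0.0922]
eef_rot: [0.0, 0.994, -0.113, -0.001]
ft_force: [0.7, 0.2, -2.7]
gripper_width: 0.031
```

```bash
python3 go.py .6363 -.1884 .10 -13  .6363 -.1884 .026 -13
```

```text
t 20.8 p [ 0.571  -0.0309  0.1247] yaw -13.0 w 31.0 f [ 0.7  0.2 -2.7] j [-0.42  0.45  0.53  1.92 -0.3   0.85  0.04]
[  0.6363  -0.1884   0.1    -13.    ] -> [1.98 2.78 0.49] 0.0
[  0.6363  -0.1884   0.026  -13.    ] -> [1.98 2.78 1.97] 0.0
```

Request:
drive_tool([
  [[0.5,0.7,0],0,20],
  [[1.0,1.4,0],0,20],
  [[1.5,2.1,0],0,20],
  [[1.8,2.6,0.1],0,20],
  [[1.96,2.76,0.4],0,20],
  [[1.96,2.76,0.9],0,20],
  [[1.96,2.76,1.3],0,20],
  [[1.96,2.76,1.6],0,20],
  [[1.96,2.76,1.8],0,20],
  [[1.96,2.76,1.88],0,20],
  [[1.96,2.76,1.92],0,20],
  [[1.96,2.76,1.92],0,20],
])

```text
time_s: 22.3
ee_pos: [0.6342, -0.1894, -0.0025]
eef_rot: [-0.0, 0.994, -0.113, 0.0]
ft_force: [-0.7, -0.6, -2.8]
gripper_width: 0.0312
```

```bash
python3 go.py .6363 -.1884 .026 -13
```

```text
t 22.3 p [ 0.6362 -0.1864  0.03  ] yaw -13.0 w 31.2 f [-0.7 -0.6 -2.8] j [-0.09  0.7   0.46  1.75 -0.42  0.79  0.35]
[  0.6363  -0.1884   0.026  -13.    ] -> [0.01 0.04 0.08] 0.0
```

Request:
drive_tool([
  [[0,0.02,0.03],0,20],
  [[0,0.02,0.06],0,20],
  [[0,0.02,0.09],0,20],
  [[0,0.02,0.09],0,20],
])

```text
time_s: 22.8
ee_pos: [0.6337, -0.1905, -0.0063]
eef_rot: [-0.0, 0.994, -0.113, 0.0]
ft_force: [-3.1, 1.0, 4.6]
gripper_width: 0.0314
```

```bash
python3 go.py .6363 -.1884 .026 -13
```

```text
t 22.8 p [ 0.6357 -0.1875  0.0262] yaw -13.0 w 31.4 f [-3.1  1.   4.6] j [-0.08  0.71  0.46  1.75 -0.42  0.78  0.35]
[  0.6363  -0.1884   0.026  -13.    ] -> [0.02 0.02 0.  ] -0.0
```

On the plate (force went from -2.8 to +4.6 N). Releasing and rising, then to the bolt on the spare.

Request:
drive_tool([
  [[0,0,-0.01],0,45],
  [[0,0,-0.01],0,70],
  [[0,0,-0.01],0,80],
  [[0,0,-0.01],0,80],
  [[0,0,-0.5],0,80],
  [[0,0,-1.1],0,80],
  [[0,0,-1.8],0,70],
  [[0,0,-2.0],0,60],
  [[0,0,-2.0],0,60],
])

```text
time_s: 23.92
ee_pos: [0.6337, -0.1901, 0.0926]
eef_rot: [-0.0, 0.994, -0.113, 0.0]
ft_force: [0.5, -0.2, -0.9]
gripper_width: 0.0598
```

```bash
python3 go.py .6396 .0971 .12 0 .6396 .0971 .0265 0
```

```text
t 23.93 p [ 0.6357 -0.1871  0.1251] yaw -13.0 w 59.8 f [ 0.5 -0.2 -0.9] j [-0.13  0.59  0.52  1.69 -0.35  0.95  0.3 ]
[0.6396 0.0971 0.12   0.    ] -> [-1.2  -5.56  0.1 ] -1.62
[0.6396 0.0971 0.0265 0.    ] -> [-1.2  -5.56  1.97] -1.62
```

Request:
drive_tool([
  [[-0.2,-0.8,0],0,60],
  [[-0.4,-1.7,0],-0.4,60],
  [[-0.6,-2.6,0],-0.8,60],
  [[-0.8,-3.5,0],-1.2,60],
  [[-1.0,-4.4,0],-1.62,60],
  [[-1.1,-5.2,0],-1.62,60],
  [[-1.2,-5.56,0],-1.62,60],
  [[-1.2,-5.56,0.1],-1.62,60],
  [[-1.2,-5.56,0.1],-1.62,60],
])

```text
time_s: 25.05
ee_pos: [0.6369, 0.0913, 0.0866]
eef_rot: [0.001, 1.0, -0.002, -0.001]
ft_force: [-0.7, 0.1, -0.5]
gripper_width: 0.06
```

```bash
python3 go.py .6396 .0971 .0265 0; python3 - <<'E'
from h import *; from bench import eyes
im=eyes.get_image("scene"); 
S=3000;c=(.64,.09);r=.05
g=bird(im,c[0]-r,c[0]+r,c[1]-r,c[1]+r,.012,S); h=cv2.cvtColor(g,cv2.COLOR_BGR2HSV)
m=cv2.morphologyEx(cv2.inRange(h,(0,0,0),(180,110,110)),cv2.MORPH_OPEN,np.ones((5,5)))
for q in cv2.findContours(m,cv2.RETR_EXTERNAL,cv2.CHAIN_APPROX_NONE)[0]:
    P=np.c_[c[0]+r-q[:,0,1]/S,c[1]+r-q[:,0,0]/S]; print(cv2.contourArea(q)/9,"low",P[P[:,0].argmin()].round(4),"hi",P[P[:,0].argmax()].round(4))
E
```

```text
t 25.05 p [0.6389 0.0943 0.1191] yaw -0.2 w 60.0 f [-0.7  0.1 -0.5] j [-0.53  0.56  0.45  1.74 -0.29  0.91  0.04]
[0.6396 0.0971 0.0265 0.    ] -> [ 0.02 -0.06  1.85] -0.03
360.1111111111111 low [0.6313 0.0997] hi [0.6637 0.1207]
56.22222222222222 low [0.6807 0.0437] hi [0.69 0.06]
```

The bolt is where expected, (0.6395, 0.099). Descending and gripping.

Request:
drive_tool([
  [[0.01,-0.05,0.5],0,60],
  [[0.01,-0.05,1.0],0,60],
  [[0.01,-0.05,1.5],0,60],
  [[0.01,-0.05,1.82],0,60],
  [[0.01,-0.05,1.82],0,60],
  [[0.01,-0.05,1.82],0,30],
  [[0.01,-0.05,1.82],0,10],
  [[0.01,-0.05,1.82],0,0],
  [[0.01,-0.05,1.82],0,0],
  [[0.01,-0.05,1.82],0,0],
  [[0.01,-0.05,1.82],0,0],
], squeeze=40)

```text
time_s: 26.48
ee_pos: [0.6388, 0.0968, -0.0027]
eef_rot: [-0.0, 1.0, -0.0, 0.001]
ft_force: [-0.6, 0.2, 6.1]
gripper_width: 0.0088
```

```bash
sed -i 's/\[.002,.003,.0325\]/[.0025,.005,.0325]/' go.py; python3 go.py .64 .099 .12 0 .4403 .3012 .12 0 .4403 .3012 .0265 0
```

```text
t 26.48 p [0.6413 0.1018 0.0298] yaw -0.0 w 8.8 f [-0.6  0.2  6.1] j [-0.49  0.67  0.4   1.78 -0.36  0.76  0.09]
[0.64  0.099 0.12  0.   ] -> [-0.02  0.05 -1.8 ] -0.0
[0.4403 0.3012 0.12   0.    ] -> [-4.02 -3.99 -1.81] -0.0
[0.4403 0.3012 0.0265 0.    ] -> [-4.02 -3.99  0.06] -0.0
```

Request:
drive_tool([
  [[0,0,-0.4],0,0],
  [[0,0,-0.9],0,0],
  [[0,0,-1.4],0,0],
  [[-0.2,-0.2,-1.7],0,0],
  [[-0.7,-0.7,-1.7],0,0],
  [[-1.2,-1.2,-1.7],0,0],
  [[-1.7,-1.7,-1.7],0,0],
  [[-2.2,-2.2,-1.7],0,0],
  [[-2.7,-2.7,-1.7],0,0],
  [[-3.2,-3.2,-1.7],0,0],
  [[-3.7,-3.7,-1.7],0,0],
  [[-4.0,-4.0,-1.7],0,0],
])

```text
time_s: 27.98
ee_pos: [0.4352, 0.2986, 0.0815]
eef_rot: [-0.0, 1.0, 0.001, -0.001]
ft_force: [0.7, 0.1, -0.3]
gripper_width: 0.0085
```

```bash
python3 go.py .4410 .3030 .029 0
```

```text
t 27.98 p [0.4377 0.3036 0.114 ] yaw 0.2 w 8.5 f [ 0.7  0.1 -0.3] j [-1.03  0.39  0.44  2.02 -0.24  0.78 -0.45]
[0.441 0.303 0.029 0.   ] -> [0.07 0.01 1.7 ] 0.02
```

Request:
drive_tool([
  [[0.06,0,0.3],0,0],
  [[0.06,0,0.7],0,0],
  [[0.06,0,1.1],0,0],
  [[0.06,0,1.4],0,0],
  [[0.06,0,1.55],0,0],
  [[0.06,0,1.62],0,0],
  [[0.06,0,1.62],0,0],
  [[0.06,0,1.66],0,0],
  [[0.06,0,1.66],0,0],
])

```text
time_s: 29.1
ee_pos: [0.4414, 0.2969, -0.0012]
eef_rot: [-0.0, 1.0, -0.0, 0.0]
ft_force: [0.9, 0.2, 0.6]
gripper_width: 0.0083
```

```bash
python3 go.py .4410 .3030 .029 0
```

```text
t 29.1 p [0.4439 0.3019 0.0313] yaw -0.0 w 8.3 f [0.9 0.2 0.6] j [-0.96  0.53  0.37  2.06 -0.33  0.61 -0.37]
[0.441 0.303 0.029 0.   ] -> [-0.06 -0.02  0.05] -0.0
```

Request:
drive_tool([
  [[-0.04,0,0.03],0,0],
  [[-0.04,0,0.06],0,0],
  [[-0.04,0,0.06],0,0],
])

```text
time_s: 29.48
ee_pos: [0.4399, 0.2971, -0.0029]
eef_rot: [-0.001, 1.0, -0.0, 0.0]
ft_force: [-1.3, -2.0, 13.5]
gripper_width: 0.0082
```

```bash
python3 go.py
```

```text
t 29.48 p [0.4424 0.3021 0.0296] yaw -0.1 w 8.2 f [-1.3 -2.  13.5] j [-0.96  0.53  0.37  2.06 -0.33  0.61 -0.36]
```

Request:
drive_tool([
  [[0,0,-0.02],0,0],
  [[0,0,-0.02],0,20],
  [[0,0,-0.02],0,45],
  [[0,0,-0.02],0,45],
  [[0,0,-0.4],0,45],
  [[0,0,-1.0],0,50],
  [[0,0,-1.6],0,60],
  [[0,0,-2.0],0,65],
  [[0,0,-2.0],0,65],
])

```text
time_s: 30.6
ee_pos: [0.4401, 0.2974, 0.0966]
eef_rot: [-0.001, 1.0, -0.0, 0.001]
ft_force: [0.1, -0.6, -0.8]
gripper_width: 0.0652
```

```bash
python3 go.py .4543 -.0065 .13 -3.5  .4543 -.0065 .015 -3.5; cat > chk.py <<'E'
import sys; from h import *; from bench import eyes
im=eyes.get_image("scene"); x,y=map(float,sys.argv[1:3]); r=float(sys.argv[3]); S=3000
g=bird(im,x-r,x+r,y-r,y+r,.012,S); h=cv2.cvtColor(g,cv2.COLOR_BGR2HSV)
m=cv2.morphologyEx(cv2.inRange(h,(0,0,0),(180,110,110)),cv2.MORPH_OPEN,np.ones((5,5)))
for q in cv2.findContours(m,cv2.RETR_EXTERNAL,cv2.CHAIN_APPROX_NONE)[0]:
    P=np.c_[x+r-q[:,0,1]/S,y+r-q[:,0,0]/S]; print(cv2.contourArea(q)/9,"low",P[P[:,0].argmin()].round(4),"hi",P[P[:,0].argmax()].round(4), "ymin",P[P[:,1].argmin()].round(4))
E
python3 chk.py .45 .31 .04;  python3 chk.py .64 -.17 .05
```

```text
t 30.6 p [0.4426 0.3024 0.1291] yaw -0.0 w 65.2 f [ 0.1 -0.6 -0.8] j [-1.04  0.37  0.46  2.   -0.22  0.81 -0.45]
[ 0.4543 -0.0065  0.13   -3.5   ] -> [ 0.24  6.18 -0.03] 0.43
[ 0.4543 -0.0065  0.015  -3.5   ] -> [0.23 6.18 2.27] 0.43
357.22222222222223 low [0.433  0.3017] hi [0.4557 0.33  ] ymin [0.4387 0.291 ]
2646.5555555555557 low [ 0.6193 -0.1947] hi [ 0.6813 -0.1527] ymin [ 0.644  -0.2033]
```

The bolt is home at about (0.441, 0.302), 1 mm off. The block is about 5 mm from its centre, which is fine. Next the pipe.

Request:
drive_tool([
  [[0,0.6,0],0,65],
  [[0,1.4,0],0,65],
  [[0.1,2.3,0],0.2,65],
  [[0.1,3.2,0],0.43,65],
  [[0.2,4.1,0],0.43,65],
  [[0.2,5.0,0],0.43,65],
  [[0.24,5.8,0],0.43,65],
  [[0.24,6.18,0],0.43,65],
  [[0.24,6.18,0.5],0.43,65],
  [[0.24,6.18,1.0],0.43,65],
  [[0.24,6.18,1.3],0.43,65],
  [[0.24,6.18,1.3],0.43,65],
])

```text
time_s: 32.2
ee_pos: [0.4498, -0.0125, 0.0292]
eef_rot: [0.0, 1.0, -0.03, -0.002]
ft_force: [-0.4, -0.0, -0.5]
gripper_width: 0.0648
```

```bash
python3 go.py .4543 -.0065 .015 -3.5
```

```text
t 32.2 p [ 0.4523 -0.0075  0.0617] yaw -3.5 w 64.8 f [-0.4 -0.  -0.5] j [-0.49  0.39  0.52  2.23 -0.33  0.6   0.21]
[ 0.4543 -0.0065  0.015  -3.5   ] -> [ 0.04 -0.02  0.93] 0.0
```

Request:
drive_tool([
  [[0.03,0,0.3],0,65],
  [[0.03,0,0.6],0,65],
  [[0.03,0,0.8],0,65],
  [[0.03,0,0.87],0,65],
  [[0.03,0,0.87],0,60],
  [[0.03,0,0.87],0,40],
  [[0.03,0,0.87],0,20],
  [[0.03,0,0.87],0,15],
  [[0.03,0,0.87],0,15],
  [[0.03,0,0.87],0,15],
  [[0.03,0,0.87],0,15],
], squeeze=40)

```text
time_s: 33.58
ee_pos: [0.4529, -0.0123, -0.0126]
eef_rot: [-0.0, 1.0, -0.03, 0.0]
ft_force: [-1.6, 0.2, 6.1]
gripper_width: 0.0256
```

```bash
python3 go.py .4543 -.0065 .13 -3.5 .635 .085 .12 -3.5 .635 .085 .018 -3.5
```

```text
t 33.58 p [ 0.4554 -0.0073  0.0199] yaw -3.5 w 25.6 f [-1.6  0.2  6.1] j [-0.43  0.47  0.45  2.24 -0.42  0.51  0.29]
[ 0.4543 -0.0065  0.13   -3.5   ] -> [-0.02 -0.02 -2.2 ] 0.0
[ 0.635  0.085  0.12  -3.5  ] -> [ 3.47 -2.06 -2.  ] 0.0
[ 0.635  0.085  0.018 -3.5  ] -> [ 3.47 -2.06  0.04] 0.0
```

Request:
drive_tool([
  [[0,0,-0.3],0,15],
  [[0,0,-0.8],0,15],
  [[0,0,-1.3],0,15],
  [[0.2,-0.1,-1.5],0,15],
  [[0.7,-0.4,-1.5],0,15],
  [[1.3,-0.8,-1.5],0,15],
  [[1.9,-1.1,-1.5],0,15],
  [[2.5,-1.5,-1.5],0,15],
  [[3.0,-1.8,-1.5],0,15],
  [[3.4,-2.05,-1.5],0,15],
  [[3.45,-2.05,-1.5],0,15],
])

```text
time_s: 34.95
ee_pos: [0.632, 0.0814, 0.0612]
eef_rot: [-0.0, 1.0, -0.029, -0.0]
ft_force: [-0.3, -0.5, -1.8]
gripper_width: 0.0254
```

```bash
python3 go.py .635 .085 .0205 -3.5
```

```text
t 34.95 p [0.6345 0.0864 0.0937] yaw -3.3 w 25.4 f [-0.3 -0.5 -1.8] j [-0.55  0.59  0.51  1.78 -0.37  0.87  0.07]
[ 0.635   0.085   0.0205 -3.5   ] -> [0.01 0.03 1.46] 0.02
```

Request:
drive_tool([
  [[0,0,0.3],0,15],
  [[0,0,0.7],0,15],
  [[0,0,1.0],0,15],
  [[0,0,1.25],0,15],
  [[0,0,1.4],0,15],
  [[0,0,1.46],0,15],
  [[0,0,1.49],0,15],
  [[0,0,1.49],0,15],
])

```text
time_s: 35.95
ee_pos: [0.6313, 0.0795, -0.0121]
eef_rot: [-0.0, 1.0, -0.03, 0.0]
ft_force: [-0.2, -0.1, -1.0]
gripper_width: 0.0253
```

```bash
python3 go.py
```

```text
t 35.95 p [0.6338 0.0845 0.0204] yaw -3.5 w 25.3 f [-0.2 -0.1 -1. ] j [-0.51  0.68  0.46  1.81 -0.43  0.74  0.11]
```

Request:
drive_tool([
  [[0,0,0.03],0,15],
  [[0,0,0.06],0,15],
  [[0,0,0.06],0,15],
])

```text
time_s: 36.33
ee_pos: [0.6315, 0.0796, -0.0126]
eef_rot: [-0.001, 1.0, -0.03, 0.0]
ft_force: [-4.8, -1.2, 15.4]
gripper_width: 0.0253
```

```bash
python3 go.py
```

```text
t 36.33 p [0.634  0.0846 0.0199] yaw -3.5 w 25.3 f [-4.8 -1.2 15.4] j [-0.51  0.69  0.46  1.81 -0.43  0.74  0.12]
```

Request:
drive_tool([
  [[0,0,-0.05],0,15],
  [[0,0,-0.05],0,40],
  [[0,0,-0.05],0,55],
  [[0,0,-0.05],0,55],
  [[0,0,-0.4],0,55],
  [[0,0,-1.0],0,55],
  [[0,0,-1.7],0,70],
  [[0,0,-2.2],0,85],
  [[0,0,-2.2],0,85],
])

```text
time_s: 37.45
ee_pos: [0.633, 0.0795, 0.0977]
eef_rot: [-0.001, 1.0, -0.03, 0.003]
ft_force: [0.0, -0.3, 0.3]
gripper_width: 0.0848
```

```bash
python3 go.py .5 -.15 .13 10 .4344 -.285 .13 10  .4344 -.285 .010 10; python3 - <<'E'
from h import *; from bench import eyes
im=eyes.get_image("scene"); x,y,r,S=.64,.09,.07,3000
g=bird(im,x-r,x+r,y-r,y+r,.0295,S); h=cv2.cvtColor(g,cv2.COLOR_BGR2HSV)
m=cv2.morphologyEx(cv2.inRange(h,(0,0,110),(180,50,255)),cv2.MORPH_OPEN,np.ones((9,9)))
for q in cv2.findContours(m,cv2.RETR_EXTERNAL,cv2.CHAIN_APPROX_NONE)[0]:
    b=cv2.minAreaRect(q)
    if cv2.contourArea(q)>3e3: print(x+r-b[0][1]/S,y+r-b[0][0]/S,b[1][0]/3,b[1][1]/3,b[2])
E
```

```text
t 37.45 p [0.6355 0.0845 0.1302] yaw -3.5 w 84.8 f [ 0.  -0.3  0.3] j [-0.57  0.55  0.54  1.75 -0.34  0.93  0.05]
[ 0.5  -0.15  0.13 10.  ] -> [-2.42  4.85 -0.02] -1.69
[ 0.4344 -0.285   0.13   10.    ] -> [-3.56  7.62 -0.03] -1.69
[ 0.4344 -0.285   0.01   10.    ] -> [-3.58  7.62  2.37] -1.69
0.5823333333333333 0.07733333333333334 23.333333333333332 114.0 90.0
0.6366187845865885 0.10895780436197916 124.34661865234375 46.408355712890625 19.558252334594727
```

Request:
drive_tool([
  [[-0.3,0.6,0],0,85],
  [[-0.6,1.3,0],-0.4,85],
  [[-1.0,2.1,0],-0.8,85],
  [[-1.4,2.9,0],-1.2,85],
  [[-1.8,3.8,0],-1.69,85],
  [[-2.2,4.7,0],-1.69,85],
  [[-2.6,5.6,0],-1.69,85],
  [[-3.0,6.5,0],-1.69,85],
  [[-3.4,7.2,0],-1.69,85],
  [[-3.55,7.6,0],-1.69,85],
  [[-3.55,7.6,0.4],-1.69,85],
  [[-3.55,7.6,0.4],-1.69,85],
])

```text
time_s: 39.0
ee_pos: [0.429, -0.2882, 0.0727]
eef_rot: [-0.001, 0.996, 0.087, -0.002]
ft_force: [0.4, 0.5, -0.2]
gripper_width: 0.0851
```

```bash
python3 go.py .4344 -.285 .010 10; python3 - <<'E'
from h import *; from bench import eyes
im=eyes.get_image("scene")
a=cv2.resize(im["color"][285:405,285:405],None,fx=3.3,fy=3.3,interpolation=cv2.INTER_CUBIC)
b=cv2.resize(im["color"][140:260,240:360],None,fx=3.3,fy=3.3,interpolation=cv2.INTER_CUBIC)
cv2.imwrite("pics/p9.png",np.hstack([a,b]))
E
```

```text
t 39.0 p [ 0.4315 -0.2832  0.1052] yaw 10.0 w 85.1 f [ 0.4  0.5 -0.2] j [ 0.08  0.41  0.54  2.05 -0.3   0.77  0.98]
[ 0.4344 -0.285   0.01   10.    ] -> [0.06 0.05 1.9 ] 0.0
```

View pics/p9.png

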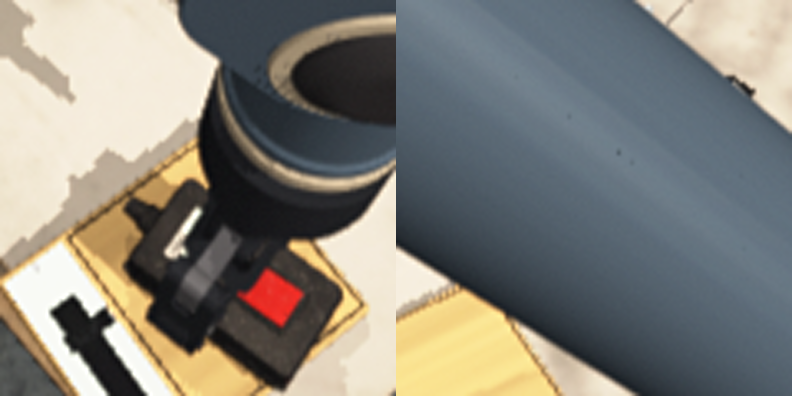

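The near finger (180,330) hangs outside the box's near side, about mid-length of the body. Descending with a force check.

Request:
drive_tool([
  [[0.05,0,0.4],0,85],
  [[0.05,0,0.8],0,85],
  [[0.05,0,1.1],0,85],
  [[0.05,0,1.3],0,85],
  [[0.05,0,1.35],0,85],
  [[0.05,0,1.35],0,85],
])

```text
time_s: 39.8
ee_pos: [0.4335, -0.2888, 0.0072]
eef_rot: [0.0, 0.996, 0.088, 0.0]
ft_force: [-0.6, 0.1, 0.4]
gripper_width: 0.0851
```

```bash
python3 go.py .4344 -.285 .010 10
```

```text
t 39.8 p [ 0.436  -0.2838  0.0397] yaw 10.0 w 85.1 f [-0.6  0.1  0.4] j [ 0.14  0.51  0.47  2.08 -0.39  0.63  1.05]
[ 0.4344 -0.285   0.01   10.    ] -> [-0.04  0.02  0.59] 0.01
```

Request:
drive_tool([
  [[-0.02,0,0.2],0,85],
  [[-0.02,0,0.4],0,85],
  [[-0.02,0,0.52],0,85],
  [[-0.02,0,0.56],0,85],
  [[-0.02,0,0.56],0,75],
  [[-0.02,0,0.56],0,65],
  [[-0.02,0,0.56],0,50],
  [[-0.02,0,0.56],0,45],
  [[-0.02,0,0.56],0,45],
  [[-0.02,0,0.56],0,45],
], squeeze=70)

```text
time_s: 41.05
ee_pos: [0.4338, -0.2891, -0.02]
eef_rot: [0.001, 0.996, 0.088, 0.001]
ft_force: [1.2, 0.9, 5.6]
gripper_width: 0.0593
```

```bash
python3 go.py .4344 -.285 .12 10  .4547 -.0021 .12 10  .4547 -.0021 .012 10
```

```text
t 41.05 p [ 0.4363 -0.2841  0.0125] yaw 10.1 w 59.3 f [1.2 0.9 5.6] j [ 0.17  0.56  0.44  2.09 -0.43  0.57  1.09]
[ 0.4344 -0.285   0.12   10.    ] -> [-0.04  0.01 -2.15] 0.01
[ 4.547e-01 -2.100e-03  1.200e-01  1.000e+01] -> [ 1.35 -5.49 -2.15] 0.01
[ 4.547e-01 -2.100e-03  1.200e-02  1.000e+01] -> [ 1.35 -5.49  0.01] 0.01
```

Request:
drive_tool([
  [[0,0,-0.2],0,45],
  [[0,0,-0.5],0,45],
  [[0,0,-0.9],0,45],
  [[0,0,-1.3],0,45],
  [[0.1,-0.3,-1.4],0,45],
  [[0.2,-0.9,-1.4],0,45],
  [[0.4,-1.6,-1.4],0,45],
  [[0.6,-2.3,-1.4],0,45],
  [[0.8,-3.0,-1.4],0,45],
  [[1.0,-3.8,-1.4],0,45],
  [[1.2,-4.6,-1.4],0,45],
  [[1.3,-5.1,-1.4],0,45],
])

```text
time_s: 42.55
ee_pos: [0.4507, -0.0229, 0.0486]
eef_rot: [-0.001, 0.996, 0.089, -0.001]
ft_force: [0.0, -0.3, -2.3]
gripper_width: 0.059
```

```bash
python3 go.py .4574 -.0018 .0125 10
```

```text
t 42.55 p [ 0.4532 -0.0179  0.0811] yaw 10.3 w 59.0 f [ 0.  -0.3 -2.3] j [-0.47  0.35  0.52  2.21 -0.29  0.65  0.43]
[ 4.574e-01 -1.800e-03  1.250e-02  1.000e+01] -> [ 0.14 -0.3   1.37] 0.03
```

Request:
drive_tool([
  [[0.1,-0.27,0.1],0,45],
  [[0.1,-0.3,0.4],0,45],
  [[0.1,-0.3,0.7],0,45],
  [[0.1,-0.3,1.0],0,45],
  [[0.1,-0.3,1.2],0,45],
  [[0.1,-0.3,1.28],0,45],
  [[0.1,-0.3,1.32],0,45],
  [[0.1,-0.3,1.32],0,45],
])

```text
time_s: 43.55
ee_pos: [0.4543, -0.0107, -0.0168]
eef_rot: [-0.0, 0.996, 0.088, 0.0]
ft_force: [-0.3, 0.3, -2.3]
gripper_width: 0.0592
```

```bash
python3 go.py .4574 -.0018 .0125 10
```

```text
t 43.55 p [ 0.4568 -0.0057  0.0157] yaw 10.0 w 59.2 f [-0.3  0.3 -2.3] j [-0.41  0.48  0.42  2.24 -0.4   0.49  0.5 ]
[ 4.574e-01 -1.800e-03  1.250e-02  1.000e+01] -> [ 0.02 -0.08  0.06] 0.01
```

Request:
drive_tool([
  [[0.02,-0.08,0],0,45],
  [[0.02,-0.08,0.03],0,45],
  [[0.02,-0.08,0.06],0,45],
  [[0.02,-0.08,0.08],0,45],
  [[0.02,-0.08,0.08],0,45],
])

```text
time_s: 44.18
ee_pos: [0.4545, -0.0063, -0.0201]
eef_rot: [-0.001, 0.996, 0.088, 0.0]
ft_force: [-3.4, 1.1, 11.9]
gripper_width: 0.0587
```

```bash
python3 go.py .4574 -.0018 .0125 10
```

```text
t 44.17 p [ 0.457  -0.0013  0.0124] yaw 10.1 w 58.7 f [-3.4  1.1 11.9] j [-0.41  0.48  0.41  2.24 -0.41  0.49  0.5 ]
[ 4.574e-01 -1.800e-03  1.250e-02  1.000e+01] -> [ 0.01  0.01 -0.  ] 0.01
```

Request:
drive_tool([
  [[0,0,-0.03],0,60],
  [[0,0,-0.03],0,85],
  [[0,0,-0.03],0,85],
  [[0,0,-0.03],0,85],
  [[0,0,-0.3],0,85],
  [[0,0,-0.8],0,85],
  [[0,0,-1.4],0,85],
  [[0,0,-2.0],0,75],
  [[0,0,-2.2],0,65],
  [[0,0,-2.2],0,60],
])

```text
time_s: 45.42
ee_pos: [0.4546, -0.0063, 0.0895]
eef_rot: [-0.0, 0.996, 0.088, 0.001]
ft_force: [0.4, 0.7, -0.3]
gripper_width: 0.0596
```

```bash
python3 go.py .634 .0846 .12 -3.5  .634 .0846 .0195 -3.5
```

```text
t 45.42 p [ 0.4571 -0.0013  0.122 ] yaw 10.1 w 59.6 f [ 0.4  0.7 -0.3] j [-0.56  0.28  0.57  2.18 -0.22  0.74  0.33]
[ 0.634   0.0846  0.12   -3.5   ] -> [ 3.78 -1.07  0.04] 1.7
[ 0.634   0.0846  0.0195 -3.5   ] -> [ 3.78 -1.07  2.05] 1.7
```

Request:
drive_tool([
  [[0.6,-0.2,0],0.4,60],
  [[1.3,-0.4,0],0.8,60],
  [[2.0,-0.6,0],1.2,60],
  [[2.7,-0.8,0],1.7,60],
  [[3.4,-1.0,0],1.7,60],
  [[3.77,-1.07,0],1.7,60],
  [[3.77,-1.07,0.1],1.7,60],
  [[3.77,-1.07,0.5],1.7,60],
  [[3.77,-1.07,0.9],1.7,60],
  [[3.77,-1.07,1.0],1.7,60],
  [[3.77,-1.07,1.0],1.7,60],
])

```text
time_s: 46.8
ee_pos: [0.6301, 0.0787, 0.0384]
eef_rot: [0.0, 1.0, -0.031, -0.001]
ft_force: [0.7, -0.2, -0.2]
gripper_width: 0.0602
```

```bash
python3 go.py  .634 .0846 .0195 -3.5
```

```text
t 46.8 p [0.6326 0.0837 0.0709] yaw -3.6 w 60.2 f [ 0.7 -0.2 -0.2] j [-0.56  0.62  0.53  1.8  -0.41  0.83  0.1 ]
[ 0.634   0.0846  0.0195 -3.5   ] -> [ 0.03 -0.02  1.03] -0.01
```

Request:
drive_tool([
  [[0.02,0,0.3],0,60],
  [[0.02,0,0.6],0,60],
  [[0.02,0,0.85],0,60],
  [[0.02,0,1.0],0,60],
  [[0.02,0,1.0],0,55],
  [[0.02,0,1.0],0,40],
  [[0.02,0,1.0],0,20],
  [[0.02,0,1.0],0,15],
  [[0.02,0,1.0],0,15],
  [[0.02,0,1.0],0,15],
], squeeze=40)

```text
time_s: 48.05
ee_pos: [0.6322, 0.0789, -0.0104]
eef_rot: [-0.0, 1.0, -0.031, 0.001]
ft_force: [-0.3, 0.4, 5.2]
gripper_width: 0.0255
```

```bash
python3 go.py  .634 .0846 .11 -3.5 .4322 -.2873 .11 -3.5
```

```text
t 48.05 p [0.6347 0.0839 0.0221] yaw -3.6 w 25.5 f [-0.3  0.4  5.2] j [-0.53  0.69  0.49  1.81 -0.45  0.75  0.13]
[ 0.634   0.0846  0.11   -3.5   ] -> [-0.01 -0.01 -1.76] -0.01
[ 0.4322 -0.2873  0.11   -3.5   ] -> [-3.58  7.66 -1.76] -0.01
```

Request:
drive_tool([
  [[0,0,-0.4],0,15],
  [[0,0,-0.9],0,15],
  [[0,0,-1.4],0,15],
  [[-0.2,0.4,-1.7],0,15],
  [[-0.5,1.1,-1.7],0,15],
  [[-0.9,1.9,-1.7],0,15],
  [[-1.3,2.7,-1.7],0,15],
  [[-1.7,3.5,-1.7],0,15],
  [[-2.1,4.4,-1.7],0,15],
  [[-2.5,5.3,-1.7],0,15],
  [[-2.9,6.2,-1.7],0,15],
  [[-3.3,7.0,-1.7],0,15],
])

```text
time_s: 49.55
ee_pos: [0.4422, -0.2624, 0.0742]
eef_rot: [-0.0, 0.999, -0.032, -0.0]
ft_force: [0.0, 0.1, -1.4]
gripper_width: 0.0254
```

```bash
python3 go.py .4322 -.2873 .0225 -3.5
```

```text
t 49.55 p [ 0.4447 -0.2574  0.1067] yaw -3.7 w 25.4 f [ 0.   0.1 -1.4] j [-0.03  0.41  0.61  2.06 -0.34  0.77  0.72]
[ 0.4322 -0.2873  0.0225 -3.5   ] -> [-0.21  0.61  1.68] -0.02
```

Request:
drive_tool([
  [[-0.2,0.58,0.1],0,15],
  [[-0.22,0.6,0.4],0,15],
  [[-0.22,0.6,0.8],0,15],
  [[-0.22,0.6,1.2],0,15],
  [[-0.22,0.6,1.45],0,15],
  [[-0.22,0.6,1.58],0,15],
  [[-0.22,0.6,1.65],0,15],
  [[-0.22,0.6,1.65],0,15],
])

```text
time_s: 50.55
ee_pos: [0.4326, -0.2895, -0.0084]
eef_rot: [0.0, 1.0, -0.031, 0.0]
ft_force: [0.2, 0.8, -1.6]
gripper_width: 0.0252
```

```bash
python3 go.py .4322 -.2873 .0215 -3.5
```

```text
t 50.55 p [ 0.4351 -0.2845  0.0241] yaw -3.5 w 25.2 f [ 0.2  0.8 -1.6] j [ 0.12  0.55  0.51  2.09 -0.46  0.61  0.89]
[ 0.4322 -0.2873  0.0215 -3.5   ] -> [-0.05  0.06  0.05] -0.01
```

Request:
drive_tool([
  [[-0.05,0.05,0],0,15],
  [[-0.05,0.05,0.03],0,15],
  [[-0.05,0.05,0.06],0,15],
  [[-0.05,0.05,0.08],0,15],
  [[-0.05,0.05,0.08],0,15],
])

```text
time_s: 51.18
ee_pos: [0.4299, -0.2922, -0.0106]
eef_rot: [-0.001, 1.0, -0.031, 0.001]
ft_force: [-3.6, 2.7, 18.1]
gripper_width: 0.0256
```

```bash
python3 go.py .4322 -.2873 .0215 -3.5
```

```text
t 51.17 p [ 0.4324 -0.2872  0.0219] yaw -3.6 w 25.6 f [-3.6  2.7 18.1] j [ 0.13  0.55  0.5   2.09 -0.47  0.6   0.9 ]
[ 0.4322 -0.2873  0.0215 -3.5   ] -> [-0.    0.    0.01] -0.01
```

Contact (18 N). Easing off, releasing, rising and backing away so the cameras can see.

Request:
drive_tool([
  [[0,0,-0.04],0,15],
  [[0,0,-0.04],0,40],
  [[0,0,-0.04],0,55],
  [[0,0,-0.04],0,55],
  [[0,0,-0.4],0,55],
  [[0,0,-1.0],0,55],
  [[0,0,-1.8],0,60],
  [[0,0,-2.6],0,60],
  [[0,0,-3.0],0,60],
  [[0,0,-3.0],0,60],
])

```text
time_s: 52.42
ee_pos: [0.4309, -0.2925, 0.1397]
eef_rot: [0.001, 1.0, -0.031, 0.002]
ft_force: [0.1, -0.2, -1.0]
gripper_width: 0.06
```

```bash
python3 go.py .36 .50 .19 50 .5 .2 .19 20
```

```text
t 52.42 p [ 0.4334 -0.2875  0.1722] yaw -3.5 w 60.0 f [ 0.1 -0.2 -1. ] j [-0.03  0.32  0.68  1.99 -0.26  0.9   0.72]
[ 0.36  0.5   0.19 50.  ] -> [ -2.44 -15.63  -0.38] -6.69
[ 0.5   0.2   0.19 20.  ] -> [ 0.73 -9.81 -0.36] -2.94
```

Request:
drive_tool([
  [[0.1,-0.8,-0.3],-0.3,60],
  [[0.2,-1.8,-0.4],-0.6,60],
  [[0.3,-2.8,-0.4],-0.9,60],
  [[0.4,-3.8,-0.4],-1.2,60],
  [[0.4,-4.8,-0.4],-1.5,60],
  [[0.5,-5.8,-0.4],-1.8,60],
  [[0.6,-6.8,-0.4],-2.1,60],
  [[0.6,-7.8,-0.4],-2.4,60],
  [[0.7,-8.8,-0.4],-2.7,60],
  [[0.7,-9.8,-0.4],-3,60],
  [[0.3,-10.7,-0.4],-3.5,60],
  [[-0.1,-11.6,-0.4],-4,60],
])

```text
time_s: 53.92
ee_pos: [0.4596, 0.2883, 0.1564]
eef_rot: [0.001, 0.969, 0.247, -0.001]
ft_force: [0.4, 0.3, 0.6]
gripper_width: 0.0603
```

```bash
python3 go.py .34 .53 .19 55
```

```text
t 53.92 p [0.4621 0.2933 0.1889] yaw 28.6 w 60.3 f [0.4 0.3 0.6] j [-0.89  0.3   0.31  1.91 -0.11  0.95 -0.03]
[ 0.34  0.53  0.19 55.  ] -> [ 0.12 -5.33 -0.03] -3.31
```

Request:
drive_tool([
  [[0,-0.8,-0.2],-0.5,60],
  [[0,-1.7,-0.2],-1,60],
  [[0,-2.6,-0.2],-1.6,60],
  [[0,-3.5,-0.2],-2.2,60],
  [[0.1,-4.4,-0.2],-2.8,60],
  [[0.1,-5.2,-0.2],-3.3,60],
  [[0.1,-5.2,-0.2],-3.3,60],
  [[0.1,-5.2,-0.2],-3.3,60],
])

```text
time_s: 54.92
ee_pos: [0.3416, 0.517, 0.1664]
eef_rot: [0.001, 0.888, 0.46, -0.001]
ft_force: [1.1, -0.2, 0.3]
gripper_width: 0.0597
```

```bash
python3 go.py; python3 - <<'E'
from h import *; from bench import eyes
d={n:eyes.get_image(n) for n in ("scene","top")}
P=dict(pipe=(.438,-.2745),foot=(.6377,-.1826),bolt=(.4403,.3012),box=(.4561,.0057),spare=(.6546,.0919))
t=[]
S=3000;r=.08
for k,zs,lo,hi in (("pipe",.0295,(0,0,120),(180,60,255)),("foot",.012,(0,0,0),(180,110,120)),("bolt",.012,(0,0,0),(180,110,110)),("box",.046,(0,0,0),(180,120,75)),("spare",.012,(0,0,0),(180,110,110))):
  for n in d:
    c=P[k]; rr=.052
    g=bird(d[n],c[0]-rr,c[0]+rr,c[1]-rr-.02,c[1]+rr+.02,zs,S); h=cv2.cvtColor(g,cv2.COLOR_BGR2HSV)
    m=cv2.morphologyEx(cv2.inRange(h,lo,hi),cv2.MORPH_OPEN,np.ones((7,7)))
    w=lambda p:np.c_[c[0]+rr-p[:,1]/S,c[1]+rr+.02-p[:,0]/S]-c
    for q in cv2.findContours(m,cv2.RETR_EXTERNAL,cv2.CHAIN_APPROX_NONE)[0]:
        if cv2.contourArea(q)<1500: continue
        b=cv2.minAreaRect(q); Q=w(q[:,0])
        print(k,n,"rel plate mm: ctr",(w(np.array([b[0]]))[0]*1e3).round(1),"sz",(np.array(b[1])/3).round(1),"ang",round(b[2],1),"xlow",(Q[Q[:,0].argmin()]*1e3).round(1),"corners",(w(cv2.boxPoints(b))*1e3).round().tolist())
    i=proj(d[n],[*c,zs])[0]; cv2.circle(g,(int((rr+.02)*S),int(rr*S)),3,(255,0,255),-1)
    t.append(cv2.resize(g,(158,114)))
cv2.imwrite("pics/fin.png",cv2.resize(np.vstack([np.hstack(t[0::2]),np.hstack(t[1::2])]),None,fx=1,fy=1))
E
```

```text
t 54.92 p [0.3441 0.522  0.1989] yaw 54.8 w 59.7 f [ 1.1 -0.2  0.3] j [-1.15  0.41  0.13  1.71 -0.06  1.03 -0.05]
pipe scene rel plate mm: ctr [-1.9  2.9] sz [88.  37.2] ang 3.2 xlow [-22.7 -36.3] corners [[-18.0, 48.0], [19.0, 46.0], [14.0, -42.0], [-23.0, -40.0]]
pipe scene rel plate mm: ctr [  0.3 -29.8] sz [103.3  83. ] ang 90.0 xlow [-51.3 -60.7] corners [[52.0, 12.0], [52.0, -71.0], [-51.0, -71.0], [-51.0, 12.0]]
pipe scene rel plate mm: ctr [ 0.3 63.3] sz [103.3  17.3] ang 90.0 xlow [-51.3  72. ] corners [[52.0, 72.0], [52.0, 55.0], [-51.0, 55.0], [-51.0, 72.0]]
pipe top rel plate mm: ctr [-0.6  1.9] sz [89.7 38.6] ang 2.5 xlow [-21. -23.] corners [[-18.0, 48.0], [21.0, 46.0], [17.0, -44.0], [-22.0, -42.0]]
pipe top rel plate mm: ctr [  0.3 -50.3] sz [103.3  42. ] ang 90.0 xlow [-51.3 -54.3] corners [[52.0, -29.0], [52.0, -71.0], [-51.0, -71.0], [-51.0, -29.0]]
pipe top rel plate mm: ctr [11.8 67.8] sz [80.3  8.3] ang 90.0 xlow [-28.3  72. ] corners [[52.0, 72.0], [52.0, 64.0], [-28.0, 64.0], [-28.0, 72.0]]
foot scene rel plate mm: ctr [11.5  9.1] sz [61.6 55. ] ang 15.3 xlow 
[... 280 characters left out ...]
5. ] ang 11.7 xlow [-7.3  0.7] corners [[-4.0, 15.0], [10.0, 12.0], [5.0, -12.0], [-9.0, -9.0]]
bolt scene rel plate mm: ctr [19.  65.2] sz [66.  13.7] ang 90.0 xlow [-14.   65.3] corners [[52.0, 72.0], [52.0, 58.0], [-14.0, 58.0], [-14.0, 72.0]]
bolt top rel plate mm: ctr [19.5 64.3] sz [15.3 65. ] ang 0.0 xlow [-13.  70.] corners [[-13.0, 72.0], [52.0, 72.0], [52.0, 57.0], [-13.0, 57.0]]
box scene rel plate mm: ctr [ -6.3 -10.7] sz [ 64.7 119.2] ang 80.4 xlow [-42.7  15.7] corners [[16.0, 53.0], [36.0, -64.0], [-28.0, -75.0], [-48.0, 43.0]]
box top rel plate mm: ctr [-3.4 -2.6] sz [ 57.8 114.8] ang 80.0 xlow [-37.7  28.7] corners [[15.0, 59.0], [35.0, -54.0], [-22.0, -64.0], [-42.0, 49.0]]
```

View pics/fin.png

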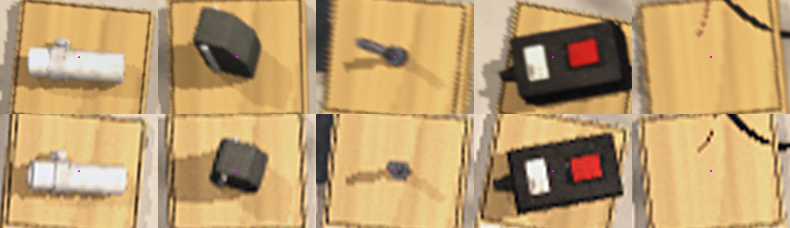

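The last picture and measurements show every part upright and at home, and the spare plate empty. Handing in.

```bash
python3 -c "
from bench import ticket; print(ticket.hand_in())"
```

```text
the job is handed in; nothing more can be done
None
```

I moved all four parts to their own plates and handed the job in at about 55 s of the 128 s allowed. Bolt and block were swapped through the blank plate, then pipe and switch box the same way.

**Misses and disagreements:**
- My first grasp at the bolt closed on nothing. Feeling down onto a plate with closed fingers showed the fingertips about 32 mm higher than the reported TCP, with an apparent sideways offset of 3 to 5 mm. I corrected for both in everything after that.
- One position check of the pipe on the blank plate was unusable, probably because the arm was in view, so I re-gripped it where I had set it down.

**Last checks, both cameras, arm clear:** all four parts are upright or lying as they should be and released, and the blank plate is empty. Distances from the plate centres, against the 15 mm limit:

| Part | Distance from centre |
|---|---|
| pipe | about 3 mm |
| block | about 3 to 6 mm |
| bolt | about 1 to 2 mm |
| switch box | about 4 to 8 mm |

The two views disagree by about 5 mm on the block and on the box, because the oblique view also picks up their sides. The last top view did not isolate the bolt, so its figure comes from the scene camera alone.

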